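Pack the damp box and set its cover ajar

ROBOT

A 6-joint arm with a two-finger parallel gripper is mounted at the origin on the work surface. World frame = base frame: x ahead of the robot, y to its left, z up, the work surface at z = 0. Lengths are in m, angles in rad, forces in N, time in s.
With the tool pointing down it reaches from about 0.25 to 0.8 m from the base axis. Payload 8.5 kg.
Tool frame: the origin (TCP) lies where the fingers leave the gripper's body, on its centre line; the fingertips stand arm.tcp_to_tips ahead of it and the grasp point (between the pads) lies 54 mm ahead of it (arm.tcp_to_tips is the distance from the TCP to the fingertips, in m); z points along the fingers, y is the line along which they close (so a half turn about z gives the same grasp; the last joint's range is limited). The gripper opens to 85 mm and grips with 20 to 120 N. Pads are 22 mm wide; open, the fingers measure 114 mm over their backs; the gripper's body (76 mm by 85 mm) begins 54 mm behind the grasp point. The pads swing forward as they close: fully open they stand 13 mm farther back than shut.
Start: joints at [1.246, 0.238, -0.013, 1.319, 0, 1.571], TCP at [0.168, 0.498, 0.304] pointing down, gripper open.
Joint ranges: [-2.66, 2.66], [-1.03, 1.9], [-1.14, 1.46], [-1.82, 2.27], [-1.45, 1.34], [-3.14, 3.14]. Speed limits (rad/s): [2.22, 2.22, 2.79, 3.14, 3.14, 3.14].

INTERFACE

Orientations are given as a unit quaternion [w, x, y, z].
In Python, from bench import arm gives the robot as it stands. The module is installed in compiled form; this text tells all that it offers.
- The arm moves only by the shell command python3 -m pendant 'ROWS' [OPENING] [FORCE]. ROWS is JSON, a list of rows, each a list of 6 numbers: the shift along the tool's x, y, z in m, then the turn, a rotation vector about the tool's x, y, z in degrees. In form: [[dx, dy, dz, ax, ay, az], ...]. A call has exactly 8 rows; each row is the pose to reach, as a shift and turn from the pose commanded when the call began, along the tool's axes at that moment; what a row does not reach only later rows make up. A row lasts 1/10 s, in which the tool goes at most 50 mm and 8.59 degrees, less where a joint would pass 70% of its speed; a pose out of reach is approached as far as the arm can. A call with a gripper value outside its range is refused whole. OPENING is the gripper's target within -1 to 1 (fully open at 1, half-way at 0, shut at -1), set as the call begins (- or left out, the last holds). The fingers move at their own pace and stop on an object; FORCE is the grip in N (left out, the last holds). Time passes only in rows, so rows that repeat a pose let the fingers close, or fill a call up. It gives the time, the measured TCP pose, the force, the opening and the grip force at its end, in the units of the state.
- arm.state(): the state, without advancing time (a new reading comes with each control period).
- arm.get_image(name): name is "scene" or "top" or "wrist"; returns a dict with "pixels" (400x640x3 uint8, red, green, blue), "fx", "fy", "cx", "cy" (pixels), "T" (4x4, takes a point from camera to world coordinates). Camera axes: x right, y down, z forward; pixel columns grow to the right and rows downward; lengths in m; the calibration is good to about 2 mm. A picture is of the moment at which its call begins. There is no depth.
- arm.hand_in(): hands the job in; it is judged then, once.
Trained networks look in a picture, given as the dict that the camera call returned (one of the last four; its "shot" number tells which), for a name from the list of things; names that differ only in an ending like _2 or _b are one class to them, and where a whole thing is asked for, a point or a joint stands for the part that bears it (a point fixed in the world has none). Each returns a list of dicts, best first, with "confidence" (0 to 1); they miss things now and then, are a little off and sometimes report something else, mostly with a low value. They report only what shows in the picture. A call takes as long as a camera call. They do not tell look-alikes from the thing itself.
- arm.search_frame(picture, query): "bbox" ([left, top, right, bottom] in pixels, round what is visible of it).
The state is a dict: "time_s": time; "q": joint angles; "joint_vel": joint speeds; "effort": joint torques, N m; "tcp_pos": TCP position; "tool_rot": TCP orientation; "contact_force": force on the tool from outside, world axes, zero at the start; "ft_torque": the same for the moment, N m; "finger_gap": opening from 0.0 (shut) to 1.0 (fully open); "finger_force": force on a finger pad.
Only numpy, scipy, OpenCV 4.12 (cv2) and the standard library are available. Lean on these libraries where they do the work, as an engineer would, in place of code of your own. Each camera call takes 0.05 s, during which the arm holds its last target. There are 200 camera calls.

TASK

Put the freshly cast lidded jars away to dry slowly: swing the damp box's clear cover up and well back past upright, then pack every clay jar with a knob (there are three to five) into the box, all standing flat on its floor within the walls. Then bring the cover down to 35 degrees above level, the brass mark on its quadrant, let go and make sure that it holds there; leave the mould, the crockery and the tools on the table undisturbed.

Things in the scene. Friction and masses are not known exactly. Their poses are not given: they have to be found in the camera images.
- damp_box: Plywood damp box fixed to the table. Origin: centre of the underside; inside 222 mm along its x, 150 mm along its y; walls and floor 8 mm thick. Three walls are 68 mm high from the table; the one on its +y side is 108 mm high and carries the hinge. On its +x end a thin aluminium quadrant (look only, not solid) has a brass mark at 35 degrees.
- box_floor (a point): Centre of the box's inner floor, 8 mm above the table, axes as the box.
- cover_hinge (a point): Middle of the cover's hinge line, on top of the +y wall, 114 mm above the table and 79 mm in +y from the box centre; the line runs along the box's x. Axes as the box.
- cover (a joint): Angle (rad) of the clear, aluminium-edged cover (238 x 155 x 5 mm, 0.3 kg): 0 = level over the box, 1.57 = upright, growing as its free edge swings up and over to the box's +y side; stop at 2.2. The hinge is stiff (friction 0.9 N m, no spring): the cover stays where it is left. 35 degrees = 0.611 rad.
- cover_bar (a point): Middle of the steel pull bar beyond the cover's free edge: round, 10 mm diameter, 130 mm long, parallel to the hinge line, 205 mm from it in the cover's plane, on two 8 mm rods at its ends, 41 mm clear of the cover's edge. Can be pinched from above at any cover angle; it turns between the fingers as the cover swings.
- round_a: Round lidded jar of unglazed buff clay with a darker line round it, 66 mm diameter, 58 mm high to the lid's flat top, plus a round knob of 20 mm diameter and 26 mm high in its middle (84 mm overall), about 0.24 kg. Its lid is fixed on (one rigid piece). Origin: centre of the underside, z up. 
- round_b: Like round_a but lower: 66 mm diameter, 52 mm to the lid's flat top, knob 20 mm diameter, 26 mm high (78 mm overall), about 0.22 kg. Its lid is fixed on (one rigid piece). Origin: centre of the underside, z up. 
- square_a: Square lidded jar of the same clay, 66 x 66 mm, 58 mm to the lid's flat top, plus a knob 20 mm wide along its x, 22 mm along its y, 26 mm high (84 mm overall), about 0.28 kg. Its lid is fixed on (one rigid piece). Origin: centre of the underside, z up. x and y square to its sides.
- square_b: Like square_a but lower: 66 x 66 mm, 52 mm to the lid's flat top, knob 20 x 22 x 26 mm (78 mm overall), about 0.25 kg. Its lid is fixed on (one rigid piece). Origin: centre of the underside, z up. x and y square to its sides.
- oblong: Oblong lidded dish of the same clay, 66 mm along its x, 140 mm along its y, 52 mm to the lid's flat top, plus a bar knob 20 mm along x, 44 mm along y, 26 mm high (78 mm overall), about 0.40 kg. Its lid is fixed on (one rigid piece). Origin: centre of the underside, z up. It fits the box only with its length along the box's y.
- small_mould: Bystander among the jars: small white plaster mould, tapered, 72 mm diameter, 55 mm high, no knob, slip-filled top. Origin: centre of the underside.
- jug: Bystander: blue mug-shaped jug, 90 mm diameter, 120 mm high. Origin: centre of the underside.
- bowl: Bystander: white bowl, 120 mm diameter, 50 mm high. Origin: centre of the underside.
- tub: Bystander: white tub with a green lid, 80 mm diameter, 90 mm high. Origin: centre of the underside.
- brush: Bystander: brush lying on the table. Origin under its middle, x along it.
- rib: Bystander: spatula lying on the table. Origin under its middle, x along it.
Mind the look-alikes: they are no part of the job. What is shaped like the round_b but purple is not meant. What is shaped like the oblong but orange is not meant.

How it is judged:
On the way, in this order (a step that is already met when the one before it is completed fails the run):
1. the cover is swung back past upright (beyond 97 degrees) (value of joint cover above 1.7 rad), for 0.2 s.
2. every jar stands on the box's floor, released (x of round_a in the frame of box_floor between -0.09 and 0.09 m and y of round_a in the frame of box_floor between -0.052 and 0.052 m and z of each of round_a, round_b, square_a, square_b, oblong in the frame of box_floor below 0.006 m and angle between each of round_a, round_b, square_a, square_b, oblong's own z axis and vertical below 0.12 rad and linear speed of each of round_a, round_b, square_a, square_b, oblong below 0.03 m/s and contact force between the fingers and round_a below 0.3 N and x of round_b in the frame of box_floor between -0.09 and 0.09 m and y of round_b in the frame of box_floor between -0.052 and 0.052 m and contact force between the fingers and round_b below 0.3 N and x of square_a in the frame of box_floor between -0.09 and 0.09 m and y of square_a in the frame of box_floor between -0.052 and 0.052 m and contact force between the fingers and square_a below 0.3 N and x of square_b in the frame of box_floor between -0.09 and 0.09 m and y of square_b in the frame of box_floor between -0.052 and 0.052 m and contact force between the fingers and square_b below 0.3 N and x of oblong in the frame of box_floor between -0.09 and 0.09 m and y of oblong in the frame of box_floor between -0.025 and 0.025 m and contact force between the fingers and oblong below 0.3 N), for 0.2 s.
3. the cover stands at 35 degrees (within 3), released and still (value of joint cover between 0.556 and 0.666 rad and velocity of joint cover between -0.02 and 0.02 rad/s and contact force between the fingers and cover below 0.3 N), for 0.5 s.
At the end, for the whole second after the job is handed in: every jar present stands upright (within 7 degrees) and still on the box's floor inside its walls, and the cover stands still at 35 degrees above level, within 3 degrees, all released (all of step 2 and all of step 3); the robot touches nothing.
It fails at once if a bystander is pushed more than 6 cm from its place or tipped over (distance of any of small_mould, jug, bowl, tub, brush, rib from where it was at the start of the episode above 0.06 m or angle between any of small_mould, jug, bowl, tub, brush, rib's own z axis and vertical above 0.7 rad).
Of round_a, round_b, square_a, square_b, oblong only 3 to 5 are there at a start; the rules pass over those that are not, and their reading is None.
At some moment in a run one of round_a, round_b, square_a, square_b, oblong may be knocked a few centimetres aside while the robot is not near it.
It also fails if it takes over 210 s, if anything falls off the work surface, if the arm or the gripper's body presses on something with over 40 N, if the wrist force passes 120 N, or if a joint passes its speed limit or range.

## Working session

There is one attempt and no reset: what is moved stays moved. The work goes in short steps, Python scripts to look and compute and a shell command to move; the robot and the scene stay as the last step left them, time stands still between calls to the robot, and variables do not carry over. Pictures are saved under pics/ and viewed, at most 14 in all, crops included, and the job is handed in when it is done.

```bash
mkdir -p pics; cat > h.py <<'E'
import numpy as np, cv2
from bench import arm
from scipy.spatial.transform import Rotation as R
def shot(cam,name=None):
    p=arm.get_image(cam)
    if name: cv2.imwrite(f'pics/{name}.png',cv2.cvtColor(p['pixels'],cv2.COLOR_RGB2BGR))
    return p
def ray(p,u,v,z):
    T=np.array(p['T']); d=T[:3,:3]@np.array([(u-p['cx'])/p['fx'],(v-p['cy'])/p['fy'],1.]); o=T[:3,3]
    return o+d*(z-o[2])/d[2]
def proj(p,X):
    T=np.array(p['T']); c=T[:3,:3].T@(np.array(X)-T[:3,3]); return np.array([p['fx']*c[0]/c[2]+p['cx'],p['fy']*c[1]/c[2]+p['cy']])
def pose():
    s=arm.state(); q=s['tool_rot']; return np.array(s['tcp_pos']),R.from_quat([q[1],q[2],q[3],q[0]]).as_matrix(),s
def delta(target):
    p,r,_=pose(); return np.round(r.T@(np.array(target)-p),4)
E
python3 - <<'E'
from h import *
np.set_printoptions(precision=3,suppress=True)
print(arm.state(),arm.tcp_to_tips)
for c in ['top','scene']:
    p=shot(c,c+'0'); print(c,p['fx'],p['cx'],p['cy'],np.array(p['T']))
    for n in ['damp_box','cover','cover_bar','round_a','square_a','oblong','small_mould','jug','bowl','tub','brush','rib']:
        for d in arm.search_frame(p,n): 
            b=d['bbox'];print(n,np.round(b),round(d['confidence'],2), ray(p,(b[0]+b[2])/2,(b[1]+b[3])/2,0.06)[:2])
E
```

```text
{'time_s': 0.0, 'q': array([ 1.246,  0.239, -0.014,  1.319, -0.   ,  1.571]), 'joint_vel': array([ 0.   , -0.001, -0.   ,  0.001,  0.   ,  0.001]), 'effort': array([ -0.001, -53.878,  34.645,   0.018,   0.   ,  -0.   ]), 'tcp_pos': array([0.167, 0.497, 0.303]), 'tool_rot': array([-0.   ,  0.162,  0.987, -0.001]), 'contact_force': array([ 0.442, -0.605,  0.24 ]), 'ft_torque': array([0.004, 0.025, 0.02 ]), 'finger_force': 0.0, 'finger_gap': 1.001935383851113} 0.0726
top 411.8455793641661 317.82774384334635 207.4658312118433 [[-0.016 -0.994  0.111  0.418]
 [-1.     0.013 -0.024  0.037]
 [ 0.022 -0.111 -0.994  1.341]
 [ 0.     0.     0.     1.   ]]
damp_box [228. 170. 304. 252.] 0.75 [0.554 0.168]
cover [234. 173. 305. 255.] 0.76 [0.543 0.159]
cover [372. 186. 394. 209.] 0.59 [ 0.59  -0.199]
cover_bar [152. 154. 202. 236.] 0.22 [0.606 0.444]
round_a [413. 230. 436. 251.] 0.59 [ 0.454 -0.326]
round_a [338. 188. 359. 206.] 0.58 [ 0.593 -0.09 ]
round_a [400. 265. 422. 285.] 0.57 [ 0.349 -0.277]
square_a [379. 232. 402. 254.] 0.98 [ 0.447 -0.217]
square_a [415. 192. 444. 221.] 0.88 [ 0.561 -
[... 995 characters left out ...]
1 [ 0.487 -0.34 ]
round_a [328. 154. 421. 202.] 0.67 [0.436 0.224]
round_a [278. 218. 304. 248.] 0.59 [ 0.625 -0.106]
square_a [217. 200. 244. 230.] 0.78 [ 0.493 -0.238]
square_a [177. 227. 209. 267.] 0.62 [ 0.601 -0.351]
oblong [319. 159. 347. 187.] 0.83 [0.366 0.113]
oblong [258. 190. 313. 233.] 0.59 [ 0.524 -0.091]
small_mould [239. 230. 263. 263.] 0.91 [ 0.643 -0.216]
jug [261. 245. 316. 309.] 0.84 [ 0.779 -0.161]
bowl [416. 152. 452. 174.] 0.84 [0.411 0.457]
tub [336. 248. 370. 292.] 0.65 [ 0.806 -0.011]
tub [327. 157. 428. 245.] 0.58 [0.558 0.175]
brush [133. 195. 178. 230.] 0.91 [ 0.417 -0.427]
rib [448. 185. 479. 234.] 0.92 [0.674 0.387]
rib [217. 198. 246. 231.] 0.21 [ 0.491 -0.235]
```

```bash
python3 - <<'E'
import cv2
a=cv2.imread('pics/top0.png')[150:320,210:480]; b=cv2.imread('pics/scene0.png')[130:320,120:490]
a=cv2.resize(a,(800,504),interpolation=cv2.INTER_CUBIC);b=cv2.resize(b,(800,411),interpolation=cv2.INTER_CUBIC)
cv2.imwrite('pics/ta.png',a);cv2.imwrite('pics/sb.png',b)
E
```

```text
(no output)
```

View pics/ta.png

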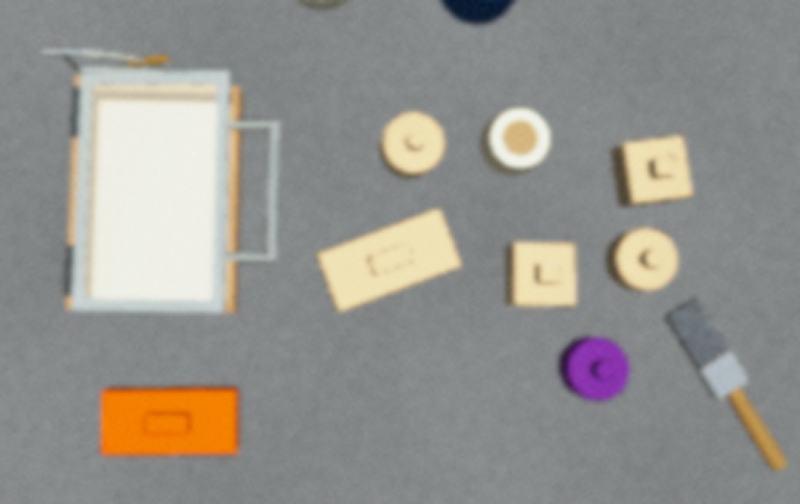

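View pics/sb.png

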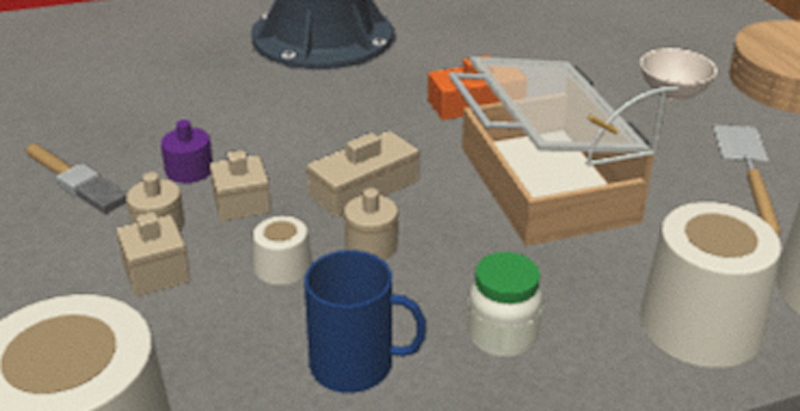

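The pictures show all five buff jars: two round (crop 413,143 and 645,260), two square (544,274 and 656,170) and the oblong (390,260). The look-alikes are the purple round jar and the orange oblong. The box's hinge is on the +y world side, with the bar at crop (275,190).

```bash
python3 - <<'E'
from h import *
np.set_printoptions(precision=3,suppress=True)
from scipy.optimize import least_squares
p=shot('top'); s=270/800
g=lambda c,z: ray(p,210+c[0]*s,150+c[1]*s,z)[:2]
for n,c,z in [('wallR far',(240,87),.068),('wallR near',(236,312),.068),('hingeW far',(77,75),.108),('hingeW near',(67,308),.108)]: print(n,g(c,z))
for n,c,z in [('roundL',(413,143),.055),('roundR',(645,260),.055),('sqR',(656,170),.055),('sqL',(544,274),.055),('obl',(390,260),.052)]: print(n,g(c,z), proj(p,[*g(c,z),z]))
print('obl dir',g((440,209),.052)-g((318,255),.052), g((461,265),.052)-g((340,311),.052))
print('sqR dir',g((684,136),.055)-g((621,145),.055),'sqL',g((577,241),.055)-g((511,242),.055))
for z in (.15,.2,.25): print('bar',z,g((278,122),z),g((272,260),z))
w=shot('wrist'); P,Rm,st=pose(); T=np.array(w['T']); print('wrist cam in tool',Rm.T@(T[:3,3]-P),'\n',Rm.T@T[:3,:3],w['fx'],w['cx'],w['cy'])
print(Rm)
E
```

```text
wallR far [0.65 0.09]
wallR near [0.414 0.096]
hingeW far [0.657 0.254]
hingeW near [0.421 0.263]
roundL [ 0.59  -0.093] [349.388 198.262]
roundR [ 0.462 -0.336] [427.688 237.75 ]
sqR [ 0.557 -0.352] [431.4   207.375]
sqL [ 0.449 -0.228] [393.6   242.475]
obl [ 0.466 -0.066] [341.625 237.75 ]
obl dir [ 0.047 -0.13 ] [ 0.046 -0.129]
sqR dir [ 0.009 -0.068] sqL [ 0.   -0.07]
bar 0.15 [0.6   0.049] [0.464 0.057]
bar 0.2 [0.592 0.049] [0.462 0.056]
bar 0.25 [0.585 0.048] [0.46  0.055]
wrist cam in tool [ 0.07  -0.001 -0.07 ] 
 [[-0.001 -0.96  -0.281]
 [ 1.    -0.001  0.   ]
 [-0.    -0.281  0.96 ]] 284.6010605382516 315.9769688456314 199.61285104432096
[[-0.948  0.319 -0.   ]
 [ 0.319  0.948 -0.   ]
 [-0.    -0.    -1.   ]]
```

```bash
python3 - <<'E'
from h import *
np.set_printoptions(precision=3,suppress=True)
a=shot('top');b=shot('scene')
def tri(ua,ub):
    A=[];Bv=[]
    for p,(u,v) in((a,ua),(b,ub)):
        T=np.array(p['T']);d=T[:3,:3]@np.array([(u-p['cx'])/p['fx'],(v-p['cy'])/p['fy'],1.]);d/=np.linalg.norm(d)
        M=np.eye(3)-np.outer(d,d);A.append(M);Bv.append(M@T[:3,3])
    return np.linalg.lstsq(np.vstack(A),np.hstack(Bv),rcond=None)[0]
ca=lambda x,y:(210+x*.3375,150+y*.3375); cb=lambda x,y:(120+x*.4625,130+y*.4625)
print('bar far',tri(ca(278,122),cb(488,124)),'bar near',tri(ca(272,260),cb(452,75)))
yaw=-.032;c=np.array([.5355,.176]);ex=np.array([np.cos(yaw),np.sin(yaw)]);ey=np.array([-ex[1],ex[0]])
for th in (.1,.2,.3,.4,.5,.6):
    q=c+ey*(.079-.205*np.cos(th)); z=.114+.205*np.sin(th)
    print(th,q,z,[ (proj(p,[*(q+s*.065*ex),z])-o)/k for p,o,k in((a,(210,150),.3375),(b,(120,130),.4625)) for s in(1,-1)])
E
```

```text
bar far [0.6   0.05  0.155] bar near [0.464 0.057 0.151]
0.1 [0.532 0.051] 0.13446585041259979 [array([278.369, 127.694]), array([275.772, 258.131]), array([483.753, 136.917]), array([448.699,  86.908])]
0.2 [0.532 0.054] 0.15472721281298754 [array([275.014, 124.619]), array([272.332, 257.244]), array([486.937, 122.399]), array([451.359,  73.156])]
0.3 [0.532 0.059] 0.1745816423655746 [array([269.471, 121.463]), array([266.674, 256.308]), array([491.711, 107.687]), array([455.496,  59.268])]
0.4 [0.532 0.066] 0.19383076017327336 [array([261.692, 118.257]), array([258.749, 255.332]), array([498.056,  92.958]), array([461.092,  45.406])]
0.5 [0.532 0.075] 0.2122822354138616 [array([251.656, 115.038]), array([248.535, 254.325]), array([505.925,  78.392]), array([468.107,  31.742])]
0.6 [0.533 0.086] 0.22975170704598225 [array([239.378, 111.844]), array([236.046, 253.298]), array([515.248,  64.177]), array([476.48 ,  18.448])]
```

```bash
python3 -m pendant '[[-0.244,-0.152,-0.01,0,0,-8],[-0.244,-0.152,-0.01,0,0,-16.8],[-0.244,-0.152,-0.01,0,0,-16.8],[-0.244,-0.152,-0.01,0,0,-16.8],[-0.244,-0.152,-0.01,0,0,-16.8],[-0.244,-0.152,-0.01,0,0,-16.8],[-0.244,-0.152,-0.01,0,0,-16.8],[-0.244,-0.152,-0.01,0,0,-16.8]]' 1 40
cat >> h.py <<'E'
def go(t,yang=None):
    "delta rows to world target t, tool-y yaw angle yang (deg)"
    P,Rm,s=pose(); a=np.degrees(np.arctan2(Rm[1,1],Rm[0,1]))
    print('t',round(s['time_s'],2),'P',np.round(P,4),'yaw',round(a,2),'gap',round(s['finger_gap'],3),'F',np.round(s['contact_force'],1),'ff',round(s['finger_force'],1))
    print('d',delta(t),'az',None if yang is None else np.round(-((yang-a+90)%180-90),1))
E
python3 -c "
from h import *
go([.532,.053,.32],88.2)"
```

```text
time_s: 2.3
tcp_pos: [0.3509, 0.2748, 0.314]
tool_rot: [0.0, 0.017, 1.0, 0.0]
contact_force: [-0.3, 0.3, -0.3]
finger_gap: 1.002
finger_force: 0.0
t 2.3 P [0.3509 0.2748 0.314 ] yaw 88.02 gap 1.002 F [-0.3  0.3 -0.3] ff 0.0
d [-0.1887 -0.2154 -0.006 ] az -0.2
```

```bash
python3 -m pendant '[[-0.188,-0.215,-0.006,0,0,0],[-0.188,-0.215,-0.006,0,0,0],[-0.188,-0.215,-0.006,0,0,0],[-0.188,-0.215,-0.006,0,0,0],[-0.188,-0.215,-0.006,0,0,0],[-0.188,-0.215,-0.006,0,0,0],[-0.188,-0.215,-0.006,0,0,0],[-0.188,-0.215,-0.006,0,0,0]]'
python3 -c "
from h import *
w=shot('wrist','w1')
go([.532,.053,.32],88.2)
print(arm.search_frame(w,'cover_bar')[:2])
yaw=-.032;c=np.array([.5355,.176]);ex=np.array([np.cos(yaw),np.sin(yaw)]);ey=np.array([-ex[1],ex[0]])
for th in (.19,):
    q=c+ey*(.079-.205*np.cos(th)); z=.114+.205*np.sin(th)
    print([proj(w,[*(q+s*.065*ex),z]) for s in(1,-1)])
for n,x,y,z in [('R+',.119,-.083,.068),('R-',-.119,-.083,.068)]: print(n,proj(w,[*(c+x*ex+y*ey),z]))
"
```

```text
time_s: 3.1
tcp_pos: [0.5314, 0.0556, 0.3194]
tool_rot: [-0.001, 0.016, 1.0, 0.0]
contact_force: [-0.3, -0.1, -0.3]
finger_gap: 1.001
finger_force: 0.0
t 3.15 P [0.5309 0.0561 0.3196] yaw 88.26 gap 0.999 F [ 0.6  0.3 -0.1] ff 0.0
d [-0.0012 -0.0031 -0.0004] az 0.1
[]
[array([314.97791722, 268.10032546]), array([314.81520647, 124.04532473])]
R+ [346.13657368 271.99209358]
R- [352.9206178   68.24747488]
```

View pics/w1.png

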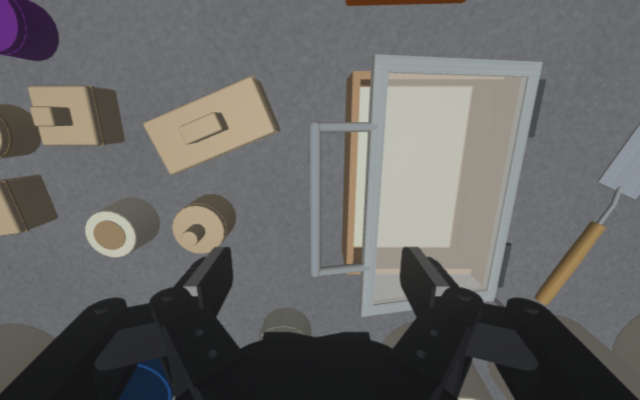

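The wrist view shows the bar from (314,125) to (316,274), as predicted, so I'll pinch it.

```bash
python3 -m pendant '[[0,-0.003,0,0,0,0],[0,-0.003,0.02,0,0,0],[0,-0.003,0.04,0,0,0],[0,-0.003,0.06,0,0,0],[0,-0.003,0.08,0,0,0],[0,-0.003,0.1,0,0,0],[0,-0.003,0.112,0,0,0],[0,-0.003,0.112,0,0,0]]' 0 40 | tail -3
python3 -m pendant '[[0,0,0,0,0,0],[0,0,0,0,0,0],[0,0,0,0,0,0],[0,0,0,0,0,0],[0,0,0,0,0,0],[0,0,0,0,0,0],[0,0,0,0,0,0],[0,0,0,0,0,0]]' -1 40
python3 - <<'E'
from h import *
P,Rm,s=pose(); print(P,Rm)
# arc rows
hy=.205; th0=.19
for th in np.concatenate([np.linspace(.19,2.07,25)]):
    dy=.205*(np.cos(th0)-np.cos(th)); dz=-.205*(np.sin(th)-np.sin(th0)); print(round(th,2),round(dy,3),round(dz,3))
E
```

```text
contact_force: [0.1, 0.3, 0.2]
finger_gap: 0.5
finger_force: 0.0
time_s: 4.8
tcp_pos: [0.5318, 0.0541, 0.2089]
tool_rot: [0.001, 0.015, 1.0, 0.003]
contact_force: [-1.0, 13.9, -1.0]
finger_gap: 0.103
finger_force: 38.9
[0.5318307  0.05409566 0.2089478 ] [[-0.99955698  0.02971526  0.00168949]
 [ 0.02972399  0.99954353  0.00540556]
 [-0.00152809  0.00545338 -0.99998396]]
0.19 0.0 -0.0
0.27 0.004 -0.016
0.35 0.009 -0.031
0.42 0.015 -0.046
0.5 0.022 -0.06
0.58 0.03 -0.074
0.66 0.039 -0.087
0.74 0.05 -0.099
0.82 0.061 -0.111
0.9 0.073 -0.121
0.97 0.086 -0.131
1.05 0.1 -0.139
1.13 0.114 -0.147
1.21 0.129 -0.153
1.29 0.144 -0.158
1.36 0.159 -0.162
1.44 0.175 -0.165
1.52 0.191 -0.166
1.6 0.207 -0.166
1.68 0.223 -0.165
1.76 0.239 -0.163
1.83 0.255 -0.159
1.91 0.27 -0.154
1.99 0.285 -0.148
2.07 0.299 -0.141
```

```bash
python3 -m pendant '[[0,0.006,-0.016,0,0,0],[0,0.011,-0.031,0,0,0],[0,0.017,-0.046,0,0,0],[0,0.024,-0.06,0,0,0],[0,0.032,-0.074,0,0,0],[0,0.041,-0.087,0,0,0],[0,0.052,-0.099,0,0,0],[0,0.063,-0.111,0,0,0]]' 
python3 -c "
from h import *
go([.532,.107,.32])"
```

```text
time_s: 5.6
tcp_pos: [0.5337, 0.1143, 0.3199]
tool_rot: [0.001, 0.016, 1.0, -0.001]
contact_force: [4.2, -3.3, -5.1]
finger_gap: 0.098
finger_force: 38.9
t 5.6 P [0.5337 0.1143 0.3199] yaw 88.15 gap 0.098 F [ 4.2 -3.3 -5.1] ff 38.9
d [ 0.0014 -0.0074 -0.0001] az None
```

```bash
python3 -m pendant '[[0,0.012,-0.01,0,0,0],[0,0.025,-0.02,0,0,0],[0,0.039,-0.028,0,0,0],[0,0.053,-0.036,0,0,0],[0,0.068,-0.042,0,0,0],[0,0.082,-0.047,0,0,0],[0,0.097,-0.051,0,0,0],[0,0.113,-0.054,0,0,0]]' | sed -n '2p;4,6p'
python3 -m pendant '[[0,0.016,-0.001,0,0,0],[0,0.032,-0.001,0,0,0],[0,0.048,0,0,0,0],[0,0.064,0.002,0,0,0],[0,0.08,0.006,0,0,0],[0,0.095,0.011,0,0,0],[0,0.11,0.017,0,0,0],[0,0.124,0.024,0,0,0]]' | sed -n '2p;4,6p'
python3 -m pendant '[[0,0,0,0,0,0],[0,0,0,0,0,0],[0,0,0,0,0,0],[0,0,0,0,0,0],[0,0,-0.04,0,0,0],[0,0,-0.06,0,0,0],[0,0,-0.06,0,0,0],[0,0,-0.06,0,0,0]]' 0
python3 -c "
from h import *
t=shot('top','t2')
w=shot('wrist','w2')
go([.532,.107,.32])
import cv2
cv2.imwrite('pics/t2c.png',cv2.resize(cv2.cvtColor(t['pixels'][140:330,200:470],cv2.COLOR_RGB2BGR),(800,563),interpolation=2))"
```

```text
tcp_pos: [0.5372, 0.227, 0.3751]
contact_force: [2.7, -5.9, 2.8]
finger_gap: 0.099
finger_force: 41.2
tcp_pos: [0.5412, 0.3522, 0.3504]
contact_force: [3.9, -2.5, 5.2]
finger_gap: 0.099
finger_force: 43.7
time_s: 8.0
tcp_pos: [0.541, 0.3514, 0.409]
tool_rot: [0.0, 0.016, 1.0, 0.0]
contact_force: [0.6, 0.5, -1.1]
finger_gap: 0.5
finger_force: 0.0
t 8.1 P [0.5407 0.3513 0.4078] yaw 88.17 gap 0.496 F [ 0.9  0.4 -0.3] ff 0.0
d [ 0.0008 -0.2444  0.0881] az None
```

View pics/w2.png

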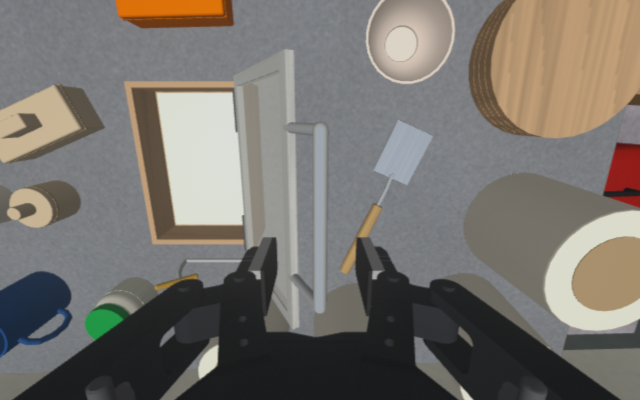

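The cover is back at about 117°, and the wrist view shows the open box with outer front corners (126,82) and (153,244). Next I'll move over the jars and turn the tool.

```bash
python3 -m pendant '[[0.057,-0.45,0.05,0,0,-8.5],[0.057,-0.45,0.05,0,0,-17],[0.057,-0.45,0.05,0,0,-25],[0.057,-0.45,0.05,0,0,-34],[0.057,-0.45,0.05,0,0,-42],[0.057,-0.45,0.05,0,0,-51],[0.057,-0.45,0.05,0,0,-59],[0.057,-0.45,0.05,0,0,-68]]' | sed -n '1,2p'
python3 -c "
from h import *
go([.48,-.10,.36],178.2)"
```

```text
time_s: 8.9
tcp_pos: [0.4813, -0.0211, 0.3664]
t 8.9 P [ 0.4813 -0.0211  0.3664] yaw 152.64 gap 0.498 F [ 0.8 -0.1 -0.2] ff 0.0
d [ 0.0706 -0.0351  0.0065] az -25.6
```

```bash
python3 -m pendant '[[0.07,-0.035,0.006,0,0,-8],[0.07,-0.035,0.006,0,0,-16],[0.07,-0.035,0.006,0,0,-25.6],[0.07,-0.035,0.006,0,0,-25.6],[0.07,-0.035,0.006,0,0,-25.6],[0.07,-0.035,0.006,0,0,-25.6],[0.07,-0.035,0.006,0,0,-25.6],[0.07,-0.035,0.006,0,0,-25.6]]' | sed -n '1,2p'
python3 -c "
from h import *
w=shot('wrist','w3')
go([.48,-.10,.36],178.2)
import pickle;pickle.dump(w,open('w3.pkl','wb'))
for n in ['round_a','square_a','oblong','damp_box']:
    for d in arm.search_frame(w,n): print(n,np.round(d['bbox']),round(d['confidence'],2))
for n,x in dict(rL=(.59,-.093,.08),rR=(.462,-.336,.08),sR=(.557,-.352,.08),sL=(.449,-.228,.08),ob=(.466,-.066,.078)).items(): print(n,proj(w,x))
"
```

```text
time_s: 9.7
tcp_pos: [0.481, -0.0971, 0.3616]
t 9.75 P [ 0.481  -0.0972  0.3616] yaw 177.93 gap 0.497 F [-0.1 -0.4 -0. ] ff 0.0
d [0.0028 0.0009 0.0016] az -0.3
round_a [389.   0. 448.  52.] 0.66
round_a [210. 149. 267. 199.] 0.55
square_a [308.  37. 366.  97.] 0.66
square_a [186. 278. 365. 389.] 0.22
oblong [408. 275. 441. 364.] 0.97
oblong [284. 134. 363. 244.] 0.64
damp_box [188. 282. 364. 387.] 0.84
rL [230.91113859 182.58294442]
rR [326.91587727 -53.75872052]
sR [232.57345651 -68.627889  ]
sL [340.9351596   61.33906132]
ob [329.22635738 199.16365298]
```

View pics/w3.png

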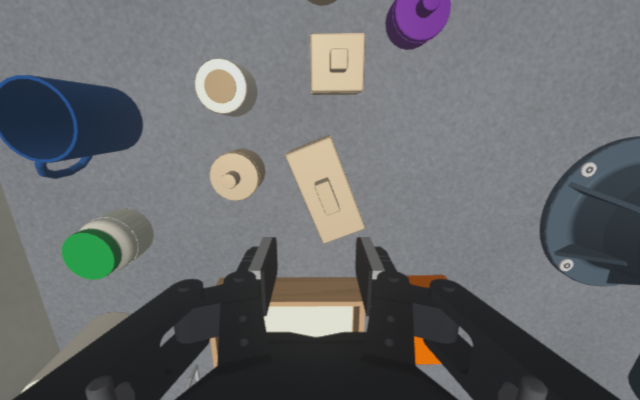

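```bash
python3 -c "
from h import *
import pickle;w=pickle.load(open('w3.pkl','rb'))
g=lambda u,v,z:np.round(ray(w,u,v,z)[:2],4)
print('obl knob',g(327,197,.078))
cs=[g(*c,.052) for c in [(288,155),(329,136),(364,229),(324,241)]];print(cs,np.mean(cs,0))
a=lambda p,q:np.degrees(np.arctan2(*(q-p)[::-1]));print(a(cs[0],cs[3]),a(cs[1],cs[2]),a(cs[0],cs[1]),a(cs[3],cs[2]))
print('box near',g(364,303,.068),'bottom',g(362,278,0),g(217,278,0))
m=cv2.cvtColor(w['pixels'],cv2.COLOR_RGB2BGR)[130:330,200:380];cv2.imwrite('pics/c3.png',cv2.resize(m,(720,800),interpolation=2)[:,:][:600])
cv2.imwrite('pics/c3.png',cv2.resize(m,(540,600),interpolation=2))
"
```

```text
obl knob [ 0.4688 -0.069 ]
[array([ 0.5184, -0.1216]), array([ 0.4633, -0.1443]), array([ 0.4163, -0.0121]), array([0.4741, 0.0045])] [ 0.468025 -0.068375]
109.35680798142252 109.571415763868 -157.6094056966938 -163.97608092368924
box near [0.4177 0.0998] bottom [0.4102 0.0998] [0.6594 0.0908]
```

View pics/c3.png

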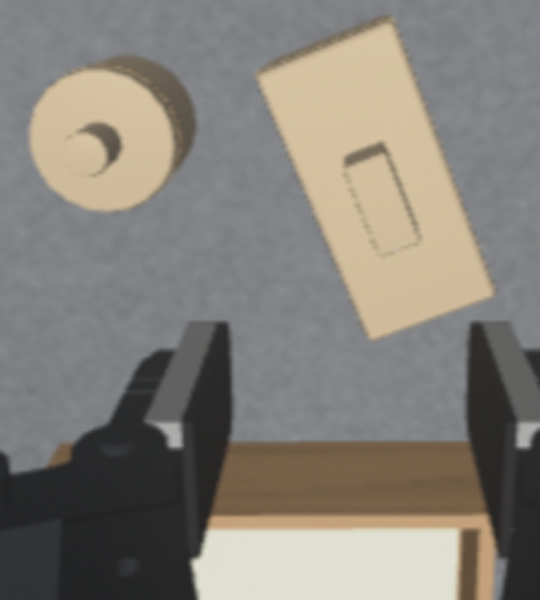

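The knob top is at crop (380,200), giving (0.4685,-0.069), and the long axis is at 109.5°. The box's near corner agrees with the model. Next move: above the oblong.

```bash
python3 -m pendant '[[-0.028,0.0135,0.04,0,0,-8],[-0.028,0.0135,0.08,0,0,-16],[-0.028,0.0135,0.12,0,0,-21.6],[-0.028,0.0135,0.14,0,0,-21.6],[-0.028,0.0135,0.14,0,0,-21.6],[-0.028,0.0135,0.14,0,0,-21.6],[-0.028,0.0135,0.14,0,0,-21.6],[-0.028,0.0135,0.14,0,0,-21.6]]' | sed -n '1,2p'
python3 -c "
from h import *
go([.4685,-.0687,.134],199.5)
w=shot('wrist'); cv2.imwrite('pics/w4.png',cv2.cvtColor(w['pixels'],cv2.COLOR_RGB2BGR))
print(proj(w,[.4685,-.0687,.078]))
L=np.array([np.cos(np.radians(109.5)),np.sin(np.radians(109.5))])
for k in(.022,-.022): print(proj(w,[*(np.array([.4685,-.0687])+k*L),.078]))
"
```

```text
time_s: 10.75
tcp_pos: [0.4692, -0.0694, 0.2229]
t 10.75 P [ 0.4692 -0.0694  0.2229] yaw -160.49 gap 0.496 F [-0.3 -0.9  0.6] ff 0.0
d [-0.001   0.0006  0.0889] az 0.0
[317.53311858 212.28320996]
[317.50361632 237.72118869]
[317.56425381 185.4372317 ]
```

View pics/w4.png

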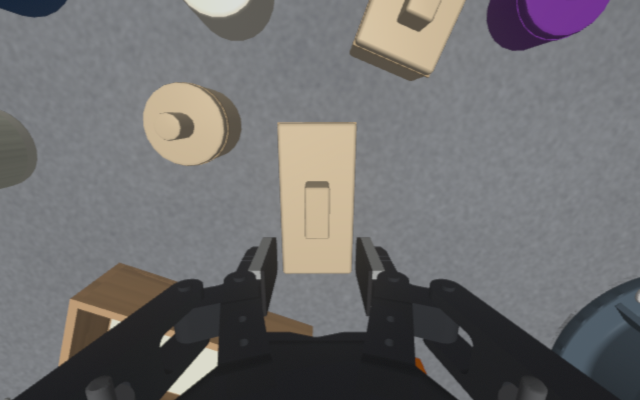

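The oblong is aligned: knob top at (317,212), as predicted. I'll descend, grip and lift.

```bash
python3 -m pendant '[[-0.001,0,0.03,0,0,0],[-0.001,0,0.06,0,0,0],[-0.001,0,0.08,0,0,0],[-0.001,0,0.089,0,0,0],[-0.001,0,0.089,0,0,0],[-0.001,0,0.089,0,0,0],[-0.001,0,0.089,0,0,0],[-0.001,0,0.089,0,0,0]]' | sed -n '1,6p'
python3 -m pendant '[[0,0,0,0,0,0],[0,0,0,0,0,0],[0,0,0,0,0,0],[0,0,0,0,0,0],[0,0,0,0,0,0],[0,0,0,0,0,0],[0,0,0,0,0,0],[0,0,0,0,0,0]]' -1 70 | sed -n '1,6p'
```

```text
time_s: 11.6
tcp_pos: [0.4687, -0.0684, 0.1335]
tool_rot: [-0.0, 0.817, -0.577, 0.001]
contact_force: [-0.1, 0.1, -0.3]
finger_gap: 0.505
finger_force: 0.0
time_s: 12.4
tcp_pos: [0.4685, -0.0683, 0.1332]
tool_rot: [-0.0, 0.817, -0.577, 0.001]
contact_force: [0.5, 0.6, 5.8]
finger_gap: 0.218
finger_force: 68.9
```

```bash
python3 -m pendant '[[0,0,-0.02,0,0,0],[0,0,-0.05,0,0,0],[0,0,-0.09,0,0,0],[0,0,-0.13,0,0,0],[0,0,-0.13,0,0,0],[0,0,-0.13,0,0,0],[0,0,-0.13,0,0,0],[0,0,-0.13,0,0,0]]' | sed -n '2p;4,6p'
python3 -m pendant '[[-0.03,-0.035,0,0,0,3],[-0.06,-0.07,0,0,0,6],[-0.09,-0.105,0,0,0,10],[-0.12,-0.14,0,0,0,14],[-0.15,-0.175,0,0,0,18],[-0.17,-0.2,0,0,0,21.3],[-0.182,-0.212,0,0,0,21.3],[-0.182,-0.212,0,0,0,21.3]]' | sed -n '2p;4,6p'
python3 -c "
from h import *
go([.6095,.1736,.2635],178.2)
w=shot('wrist','w5');t=shot('top')
yaw=-.032;c=np.array([.5355,.176]);ex=np.array([np.cos(yaw),np.sin(yaw)]);ey=np.array([-ex[1],ex[0]])
for x,y,z in [(-.111,-.075,.068),(-.119,-.083,.068),(-.111,-.075,.008),(.119,-.083,.068),(-.111,.075,.008),(-.119,.083,.108),(.119,.083,.108)]: print(x,y,z,proj(w,[*(c+x*ex+y*ey),z]),(proj(t,[*(c+x*ex+y*ey),z])-[210,140])*5)
m=cv2.cvtColor(t['pixels'],cv2.COLOR_RGB2BGR)[140:260,210:330];cv2.imwrite('pics/t5.png',cv2.resize(m,(600,600),interpolation=2))
"
```

```text
tcp_pos: [0.4673, -0.0682, 0.261]
contact_force: [-0.0, -0.7, -3.7]
finger_gap: 0.212
finger_force: 69.7
tcp_pos: [0.6075, 0.1763, 0.2601]
contact_force: [0.0, 0.4, -4.4]
finger_gap: 0.214
finger_force: 70.0
t 14.0 P [0.6075 0.1763 0.2601] yaw 178.37 gap 0.214 F [ 0.   0.4 -4.4] ff 70.0
d [ 0.0026 -0.0021 -0.0034] az 0.2
-0.111 -0.075 0.068 [524.11109987 110.76494352] [383.85678534 563.63880987]
-0.119 -0.083 0.068 [535.14112036 101.20942154] [396.59920011 576.97078323]
-0.111 -0.075 0.008 [485.17021845 111.89998503] [388.78883427 563.85033689]
0.119 -0.083 0.068 [262.79646363 100.3364945 ] [405.59821452 194.36948123]
-0.111 0.075 0.008 [464.59397214 239.32177831] [154.55156576 560.0870061 ]
-0.119 0.083 0.108 [527.88908545 293.31079068] [112.90706625 572.78063074]
0.119 0.083 0.108 [263.97482013 292.89062258] [128.27475138 177.04058236]
```

View pics/w5.png

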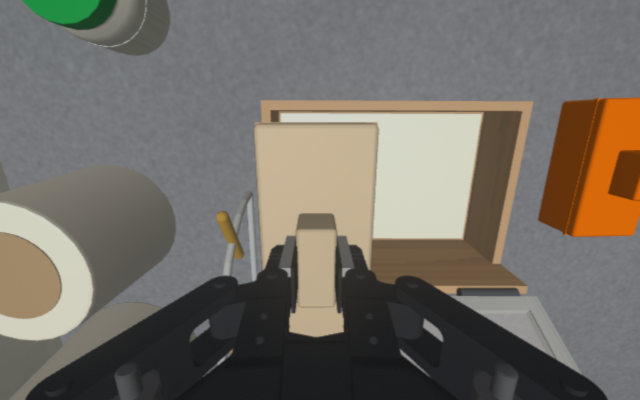

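View pics/t5.png

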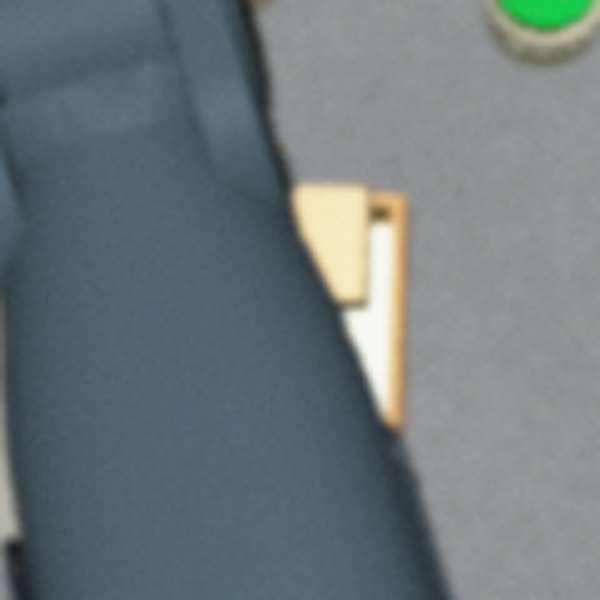

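```bash
cat >> h.py <<'E'
yaw=-.032;C=np.array([.5363,.1755]);ex=np.array([np.cos(yaw),np.sin(yaw)]);ey=np.array([-ex[1],ex[0]])
def bx(x,y): return C+x*ex+y*ey
def inbox(p): d=np.array(p)[:2]-C; return np.round([d@ex,d@ey],4)
E
python3 -c "
from h import *
w=shot('wrist');P,_,_=pose();z=P[2]-.0815
a=ray(w,256,124,z);b=ray(w,378,124,z);print(inbox(a),inbox(b),'tcp',inbox(P))
go([*bx(.074,0),.26],178.2)"
```

```text
[ 0.1018 -0.0675] [ 0.039  -0.0676] tcp [0.0702 0.0003]
t 14.15 P [0.6065 0.1736 0.2614] yaw 178.23 gap 0.212 F [-0.5  0.2 -3.6] ff 70.0
d [ 0.0003 -0.0038  0.0014] az 0.0
```

```bash
python3 -m pendant '[[0.001,-0.0035,0.01,0,0,0],[0.001,-0.0035,0.03,0,0,0],[0.001,-0.0035,0.05,0,0,0],[0.001,-0.0035,0.07,0,0,0],[0.001,-0.0035,0.09,0,0,0],[0.001,-0.0035,0.105,0,0,0],[0.001,-0.0035,0.105,0,0,0],[0.001,-0.0035,0.105,0,0,0]]' | sed -n '2p;4,6p'
python3 -m pendant '[[0,0,0.006,0,0,0],[0,0,0.01,0,0,0],[0,0,0.013,0,0,0],[0,0,0.0145,0,0,0],[0,0,0.0145,0,0,0],[0,0,0.0145,0,0,0],[0,0,0.0145,0,0,0],[0,0,0.0145,0,0,0]]' | sed -n '2p;4,6p'
```

```text
tcp_pos: [0.6104, 0.1722, 0.1575]
contact_force: [0.5, 0.4, -3.2]
finger_gap: 0.215
finger_force: 69.9
tcp_pos: [0.6107, 0.173, 0.1432]
contact_force: [-0.7, -0.2, -3.9]
finger_gap: 0.21
finger_force: 70.0
```

```bash
python3 -m pendant '[[0,0,0.001,0,0,0],[0,0,0.002,0,0,0],[0,0,0.0025,0,0,0],[0,0,0.003,0,0,0],[0,0,0.003,0,0,0],[0,0,0.003,0,0,0],[0,0,0.003,0,0,0],[0,0,0.003,0,0,0]]' | sed -n '2p;4,6p'
python3 -m pendant '[[0,0,0,0,0,0],[0,0,0,0,0,0],[0,0,0,0,0,0],[0,0,0,0,0,0],[0,0,-0.01,0,0,0],[0,0,-0.04,0,0,0],[0,0,-0.09,0,0,0],[0,0,-0.13,0,0,0]]' -0.3 | sed -n '2p;4,6p'
python3 -c "
from h import *
go([.59,-.17,.35],178.2)"
```

```text
tcp_pos: [0.6107, 0.173, 0.1412]
contact_force: [-2.7, -1.9, 7.6]
finger_gap: 0.214
finger_force: 71.5
tcp_pos: [0.6105, 0.173, 0.273]
contact_force: [1.5, 0.4, 0.7]
finger_gap: 0.346
finger_force: 0.0
t 17.35 P [0.6105 0.173  0.273 ] yaw 178.23 gap 0.346 F [1.5 0.4 0.7] ff 0.0
d [ 0.3434  0.0098 -0.0771] az 0.0
```

```bash
python3 -m pendant '[[0.375,0.068,-0.08,0,0,0],[0.375,0.068,-0.08,0,0,0],[0.375,0.068,-0.08,0,0,0],[0.375,0.068,-0.08,0,0,0],[0.375,0.068,-0.08,0,0,0],[0.375,0.068,-0.08,0,0,0],[0.375,0.068,-0.08,0,0,0],[0.375,0.068,-0.08,0,0,0]]' 0 | sed -n '1,2p'
python3 -c "
from h import *
w=shot('wrist','w6');t=shot('top')
import pickle;pickle.dump(w,open('w6.pkl','wb'))
go([.59,-.095,.22],178.2)
for n in ['round_a','square_a']:
    for d in arm.search_frame(w,n): print(n,np.round(d['bbox']),round(d['confidence'],2))
for n,x in dict(rL=(.59,-.093,.08),rR=(.462,-.336,.08),sR=(.557,-.352,.08),sL=(.449,-.228,.08)).items(): print(n,proj(w,x))
"
```

```text
time_s: 18.15
tcp_pos: [0.53, -0.2022, 0.3517]
t 18.25 P [ 0.5301 -0.204   0.3519] yaw 177.95 gap 0.501 F [ 0.4  0.3 -0.2] ff 0.0
d [-0.1113 -0.0557  0.1318] az -0.3
round_a [335.  27. 394.  91.] 0.89
round_a [422.  74. 485. 133.] 0.83
round_a [254. 220. 301. 268.] 0.73
round_a [111. 269. 186. 328.] 0.55
round_a [346. 125. 408. 175.] 0.44
square_a [252.   5. 318.  86.] 0.86
square_a [349. 123. 405. 175.] 0.58
square_a [303. 332. 332. 336.] 0.55
rL [274.73227508 259.69842863]
rR [375.51737468  55.78907631]
sR [287.73797504  42.67356913]
sL [384.0767926  154.73049813]
```

View pics/w6.png

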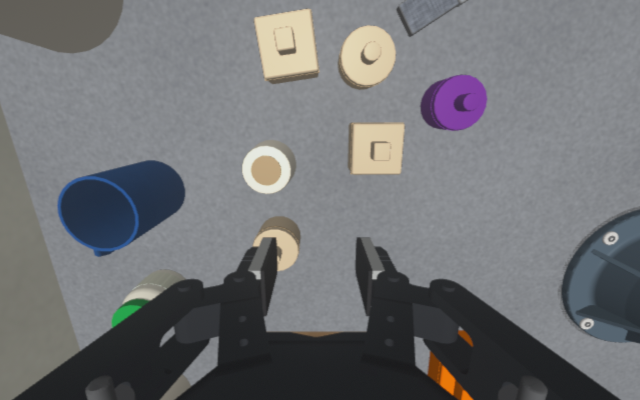

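The view shows square L with its knob at (382,151), square R at (286,39) and round R at (372,51). Round L at (277,245) is partly behind a finger, so I'll take the two squares first.

```bash
python3 -c "
from h import *
import pickle;w=pickle.load(open('w6.pkl','rb'))
im=cv2.cvtColor(w['pixels'],cv2.COLOR_RGB2BGR);hsv=cv2.cvtColor(im,cv2.COLOR_BGR2HSV)
for n,c,z in [('sL',(382,151),.081),('sR',(286,39),.081),('rR',(372,51),.081)]: print(n,ray(w,*c,z)[:2])
print(hsv[135,365],hsv[30,270],hsv[40,355],hsv[20,350])
m=cv2.inRange(hsv,(8,45,150),(25,255,255))
cs,_=cv2.findContours(m,cv2.RETR_EXTERNAL,cv2.CHAIN_APPROX_NONE)
for k in cs:
    if 1500<cv2.contourArea(k)<6000:
        print(np.round(cv2.boundingRect(k)),[np.round(ray(w,*p,.055)[:2],4) for p in cv2.boxPoints(cv2.minAreaRect(k))],cv2.contourArea(k))
"
```

```text
sL [ 0.45184845 -0.23263712]
sR [ 0.55856706 -0.35536655]
rR [ 0.46612263 -0.34066363]
[ 20  57 222] [ 22  52 226] [ 22  53 227] [105  11 144]
[350 123  54  51] [array([ 0.487 , -0.2654]), array([ 0.421 , -0.2633]), array([ 0.4177, -0.2   ]), array([ 0.4869, -0.2022])] 2475.0
[340  26  56  60] [array([ 0.5128, -0.3421]), array([ 0.4656, -0.3827]), array([ 0.4193, -0.3412]), array([ 0.4664, -0.2976])] 2507.0
[254   9  65  72] [array([ 0.5967, -0.3848]), array([ 0.5316, -0.392 ]), array([ 0.5216, -0.3264]), array([ 0.5903, -0.3182])] 3422.5
```

```bash
python3 -m pendant '[[0.031,0.077,0.03,0,0,0],[0.031,0.077,0.06,0,0,0],[0.031,0.077,0.1,0,0,0],[0.031,0.077,0.1,0,0,0],[0.031,0.077,0.13,0,0,0],[0.031,0.077,0.13,0,0,0],[0.031,0.077,0.13,0,0,0],[0.031,0.077,0.13,0,0,0]]' 0 | sed -n '1,2p'
python3 -c "
from h import *
go([.4522,-.2326,.142],178.2)"
```

```text
time_s: 19.15
tcp_pos: [0.4544, -0.2283, 0.2221]
t 19.15 P [ 0.4544 -0.2283  0.2221] yaw 178.28 gap 0.502 F [ 0.8 -0.  -0.1] ff 0.0
d [0.0042 0.0023 0.0801] az 0.1
```

```bash
python3 -m pendant '[[0.003,0.002,0.03,0,0,0],[0.003,0.002,0.06,0,0,0],[0.003,0.002,0.075,0,0,0],[0.003,0.002,0.08,0,0,0],[0.003,0.002,0.08,0,0,0],[0.003,0.002,0.08,0,0,0],[0.003,0.002,0.08,0,0,0],[0.003,0.002,0.08,0,0,0]]' | sed -n '2p;4,6p'
python3 -m pendant '[[0,0,0,0,0,0],[0,0,0,0,0,0],[0,0,0,0,0,0],[0,0,0,0,0,0],[0,0,0,0,0,0],[0,0,0,0,0,0],[0,0,0,0,0,0],[0,0,0,0,0,0]]' -1 70 | sed -n '2p;4,6p'
python3 -m pendant '[[0,0,-0.02,0,0,0],[0,0,-0.05,0,0,0],[0,0,-0.09,0,0,0],[0,0,-0.12,0,0,0],[0,0,-0.12,0,0,0],[0,0,-0.12,0,0,0],[0,0,-0.12,0,0,0],[0,0,-0.12,0,0,0]]' | sed -n '2p;4,6p'
python3 -c "
from h import *
go([*bx(0.001,.036),.262],178.2)"
```

```text
tcp_pos: [0.4514, -0.2315, 0.141]
contact_force: [0.7, 0.0, -0.2]
finger_gap: 0.504
finger_force: 0.0
tcp_pos: [0.4509, -0.2313, 0.1406]
contact_force: [-1.8, 0.5, 5.1]
finger_gap: 0.208
finger_force: 68.7
tcp_pos: [0.4504, -0.231, 0.2586]
contact_force: [-1.4, 0.3, -1.3]
finger_gap: 0.208
finger_force: 69.3
t 21.55 P [ 0.4504 -0.231   0.2586] yaw 178.23 gap 0.208 F [-1.4  0.3 -1.3] ff 69.3
d [-0.4449 -0.0743 -0.0031] az 0.0
```

```bash
python3 -m pendant '[[-0.04,-0.007,-0.003,0,0,0],[-0.08,-0.014,-0.003,0,0,0],[-0.12,-0.021,-0.003,0,0,0],[-0.16,-0.028,-0.003,0,0,0],[-0.2,-0.035,-0.003,0,0,0],[-0.24,-0.042,-0.003,0,0,0],[-0.28,-0.049,-0.003,0,0,0],[-0.32,-0.056,-0.003,0,0,0]]' | sed -n '2p;4,6p'
python3 -m pendant '[[-0.04,-0.006,0,0,0,0],[-0.08,-0.012,0,0,0,0],[-0.11,-0.017,0,0,0,0],[-0.125,-0.018,0,0,0,0],[-0.125,-0.018,0,0,0,0],[-0.125,-0.018,0,0,0,0],[-0.125,-0.018,0,0,0,0],[-0.125,-0.018,0,0,0,0]]' | sed -n '2p;4,6p'
python3 -c "
from h import *
w=shot('wrist');w=shot('wrist','w7')
go([*bx(0.001,.036),.262],178.2)
hsv=cv2.cvtColor(w['pixels'],cv2.COLOR_RGB2HSV)
m=cv2.inRange(hsv,(8,40,150),(25,90,255))
cs,_=cv2.findContours(m,cv2.RETR_EXTERNAL,cv2.CHAIN_APPROX_NONE)
P=pose()[0]
for k in cs:
    if 800<cv2.contourArea(k): print(cv2.boundingRect(k),[inbox(ray(w,*p,P[2]-.084)) for p in cv2.boxPoints(cv2.minAreaRect(k))],cv2.contourArea(k))
"
```

```text
tcp_pos: [0.5166, 0.0885, 0.262]
contact_force: [0.2, -0.4, -2.6]
finger_gap: 0.204
finger_force: 69.3
tcp_pos: [0.5387, 0.2101, 0.2631]
contact_force: [1.1, -0.2, -2.4]
finger_gap: 0.209
finger_force: 69.3
t 23.25 P [0.5387 0.2103 0.2632] yaw 178.16 gap 0.207 F [-0.2  0.2 -1.9] ff 69.3
d [-0.0011  0.0003  0.0012] az -0.0
(299, 242, 34, 44) [array([0.0121, 0.0339]), array([-0.0074,  0.0339]), array([-0.0078,  0.0629]), array([0.0126, 0.0629])] 1383.0
(199, 80, 222, 186) [array([ 0.061, -0.055]), array([-0.0503, -0.0549]), array([-0.0609,  0.0491]), array([0.073, 0.049])] 30675.0
```

View pics/w7.png

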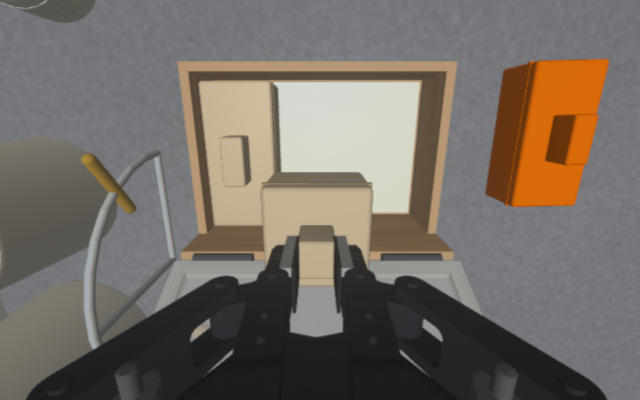

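The oblong sits in the far column, with its lid right edge at column 272. The held square's lid front edge runs (263,186)–(371,186).

```bash
python3 -c "
from h import *
w=shot('wrist');P=pose()[0]
for h in(.058,.052): print(inbox(ray(w,263,186,P[2]-.1406+h)),inbox(ray(w,371,186,P[2]-.1406+h)),'tcp',inbox(P))
print('wall',inbox(ray(w,180,63,.068)),inbox(ray(w,455,63,.068)),'obl',inbox(ray(w,272,82,.06)),inbox(ray(w,201,82,.06)),inbox(ray(w,276,222,.06)),'floor',inbox(ray(w,421,82,.008)),inbox(ray(w,410,214,.008)))
"
```

```text
[ 0.0314 -0.0003] [-0.0283 -0.0003] tcp [0.0013 0.0351]
[0.0326 0.0011] [-0.0295  0.0012] tcp [0.0013 0.0351]
wall [ 0.1183 -0.0811] [-0.1163 -0.0809] obl [ 0.0415 -0.0669] [ 0.1051 -0.0669] [0.0433 0.0666] floor [-0.1094 -0.0724] [-0.1113  0.076 ]
```

```bash
python3 -m pendant '[[-0.002,0,0.01,0,0,0],[-0.002,0,0.03,0,0,0],[-0.002,0,0.05,0,0,0],[-0.002,0,0.07,0,0,0],[-0.002,0,0.09,0,0,0],[-0.002,0,0.105,0,0,0],[-0.002,0,0.105,0,0,0],[-0.002,0,0.105,0,0,0]]' | sed -n '2p;4,6p'
python3 -m pendant '[[0,0,0.003,0,0,0],[0,0,0.006,0,0,0],[0,0,0.009,0,0,0],[0,0,0.0105,0,0,0],[0,0,0.0115,0,0,0],[0,0,0.0115,0,0,0],[0,0,0.0115,0,0,0],[0,0,0.0115,0,0,0]]' | sed -n '2p;4,6p'
```

```text
tcp_pos: [0.5386, 0.2131, 0.1579]
contact_force: [-0.9, -0.1, -2.5]
finger_gap: 0.207
finger_force: 69.2
tcp_pos: [0.5387, 0.2133, 0.1485]
contact_force: [-5.8, -2.2, 16.0]
finger_gap: 0.206
finger_force: 71.6
```

```bash
python3 -m pendant '[[0,0,0,0,0,0],[0,0,0,0,0,0],[0,0,0,0,0,0],[0,0,0,0,0,0],[0,0,-0.01,0,0,0],[0,0,-0.04,0,0,0],[0,0,-0.09,0,0,0],[0,0,-0.13,0,0,0]]' -0.3 | sed -n '2p;4,6p'
python3 -m pendant '[[0.37,0,-0.05,0,0,0],[0.37,0,-0.05,0,0,0],[0.37,0,-0.05,0,0,0],[0.37,0,-0.05,0,0,0],[0.37,0,-0.05,0,0,0],[0.37,0,-0.05,0,0,0],[0.37,0,-0.05,0,0,0],[0.37,0,-0.05,0,0,0]]' 0 | sed -n '2p'
python3 -m pendant '[[0.15,-0.018,0,0,0,-4],[0.15,-0.018,0,0,0,-8.4],[0.15,-0.018,0,0,0,-8.4],[0.15,-0.018,0,0,0,-8.4],[0.15,-0.018,0.02,0,0,-8.4],[0.15,-0.018,0.02,0,0,-8.4],[0.15,-0.018,0.02,0,0,-8.4],[0.15,-0.018,0.02,0,0,-8.4]]' | sed -n '2p'
cat >> h.py <<'E'
def blobs(w,z=.055,amin=800):
    hsv=cv2.cvtColor(w['pixels'],cv2.COLOR_RGB2HSV)
    m=cv2.inRange(hsv,(8,40,190),(25,90,255)); cs,_=cv2.findContours(m,cv2.RETR_EXTERNAL,cv2.CHAIN_APPROX_NONE)
    for k in cs:
        if cv2.contourArea(k)>amin:
            q=np.array([ray(w,*p,z)[:2] for p in cv2.boxPoints(cv2.minAreaRect(k))]); e=q[1]-q[0]
            print(cv2.boundingRect(k),'c',np.round(q.mean(0),4),'sz',np.round([np.linalg.norm(e),np.linalg.norm(q[2]-q[1])],4),'ang',np.round(np.degrees(np.arctan2(e[1],e[0]))%90,1))
E
python3 -c "
from h import *
w=shot('wrist','w8')
go([.5586,-.3554,.142],186.5); blobs(w); print(proj(w,[.5586,-.3554,.081]),proj(w,[.466,-.3407,.081]))
"
```

```text
tcp_pos: [0.5387, 0.2132, 0.2793]
contact_force: [1.1, -0.0, 1.1]
finger_gap: 0.351
finger_force: 0.0
tcp_pos: [0.5269, -0.1602, 0.3279]
tcp_pos: [0.5409, -0.3066, 0.3078]
t 27.35 P [ 0.541  -0.3066  0.3078] yaw -173.33 gap 0.499 F [-0.4 -0.3  0.7] ff 0.0
d [ 0.0503 -0.0117  0.1658] az 0.2
(359, 130, 55, 56) c [ 0.4662 -0.3425] sz [0.0624 0.0596] ang 9.0
(275, 106, 59, 60) c [ 0.5611 -0.3559] sz [0.0626 0.0641] ang 6.6
[305.29598012 138.7741846 ] [391.6585808 163.4007998]
```

```bash
python3 -m pendant '[[0.02,-0.006,0.02,0,0,0],[0.04,-0.0125,0.04,0,0,0],[0.05,-0.0125,0.07,0,0,0],[0.05,-0.0125,0.11,0,0,0],[0.05,-0.0125,0.14,0,0,0],[0.05,-0.0125,0.166,0,0,0],[0.05,-0.0125,0.166,0,0,0],[0.05,-0.0125,0.166,0,0,0]]' | sed -n '2p;4,6p'
python3 -m pendant '[[0,0,0,0,0,0],[0,0,0,0,0,0],[0,0,0,0,0,0],[0,0,0,0,0,0],[0,0,0,0,0,0],[0,0,0,0,0,0],[0,0,0,0,0,0],[0,0,0,0,0,0]]' -1 70 | sed -n '2p;4,6p'
python3 -m pendant '[[0,0,-0.02,0,0,0],[0,0,-0.05,0,0,0],[0,0,-0.09,0,0,0],[0,0,-0.12,0,0,0],[0,0,-0.12,0,0,2],[0,0,-0.12,0,0,4],[0,0,-0.12,0,0,8.3],[0,0,-0.12,0,0,8.3]]' | sed -n '2p;4,6p'
python3 -c "
from h import *
go([*bx(-0.072,.034),.262],178.2)"
```

```text
tcp_pos: [0.5593, -0.3552, 0.1416]
contact_force: [0.2, 0.9, 0.4]
finger_gap: 0.503
finger_force: 0.0
tcp_pos: [0.5598, -0.3559, 0.143]
contact_force: [0.0, 0.7, 6.9]
finger_gap: 0.213
finger_force: 69.9
tcp_pos: [0.5589, -0.3553, 0.2614]
contact_force: [-0.2, -1.1, -2.7]
finger_gap: 0.214
finger_force: 68.9
t 29.75 P [ 0.5589 -0.3553  0.2614] yaw 178.26 gap 0.214 F [-0.2 -1.1 -2.7] ff 68.9
d [-0.564   0.1106 -0.001 ] az 0.1
```

```bash
python3 -m pendant '[[-0.045,0.009,0,0,0,0],[-0.09,0.018,0,0,0,0],[-0.135,0.027,0,0,0,0],[-0.18,0.036,0,0,0,0],[-0.225,0.045,0,0,0,0],[-0.27,0.054,0,0,0,0],[-0.315,0.063,0,0,0,0],[-0.36,0.072,0,0,0,0]]' | sed -n '2p;4,6p'
python3 -m pendant '[[-0.04,0.008,0,0,0,0],[-0.08,0.016,0,0,0,0],[-0.12,0.024,0,0,0,0],[-0.16,0.032,0,0,0,0],[-0.19,0.036,0,0,0,0],[-0.204,0.0385,0,0,0,0],[-0.204,0.0385,0,0,0,0],[-0.204,0.0385,0,0,0,0]]' | sed -n '2p;4,6p'
python3 -c "
from h import *
w=shot('wrist');w=shot('wrist','w9')
go([*bx(-0.072,.034),.262],178.2);print(inbox(pose()[0]))
import pickle;pickle.dump(w,open('w9.pkl','wb'))
"
```

```text
tcp_pos: [0.4968, 0.0083, 0.2612]
contact_force: [0.7, -0.4, -1.8]
finger_gap: 0.209
finger_force: 69.1
tcp_pos: [0.4648, 0.2112, 0.2607]
contact_force: [-0.5, -0.5, -1.1]
finger_gap: 0.216
finger_force: 69.1
t 31.45 P [0.465  0.2106 0.2607] yaw 178.29 gap 0.208 F [ 0.4  0.4 -2.4] ff 69.1
d [-0.0012 -0.0004 -0.0013] az 0.1
[-0.0723  0.0328]
```

View pics/w9.png

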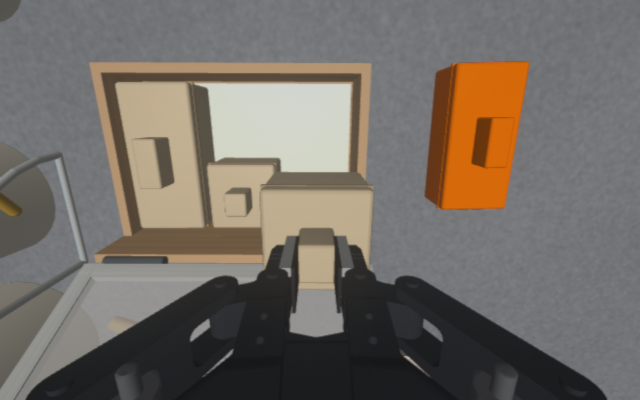

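```bash
python3 -c "
from h import *
import pickle;w=pickle.load(open('w9.pkl','rb'));z=.2607-.143+.0585
print('held',inbox(ray(w,262,188,z)),inbox(ray(w,372,187,z)))
print('placed',[inbox(ray(w,*c,.062)) for c in((208,168),(279,168),(209,227))],'oblong',inbox(ray(w,193,84,.06)),inbox(ray(w,204,228,.06)))
print('wall',inbox(ray(w,92,64,.068)),inbox(ray(w,371,64,.068)))
"
```

```text
held [-0.0413 -0.0005] [-0.1029 -0.0013]
placed [array([0.0316, 0.0082]), array([-0.0362,  0.008 ]), array([0.0368, 0.0686])] oblong [ 0.0379 -0.0666] [0.0428 0.0705]
wall [ 0.1183 -0.0814] [-0.1178 -0.0819]
```

```bash
python3 -m pendant '[[-0.002,0.002,0.01,0,0,0],[-0.002,0.002,0.03,0,0,0],[-0.002,0.002,0.05,0,0,0],[-0.002,0.002,0.07,0,0,0],[-0.002,0.002,0.085,0,0,0],[-0.002,0.002,0.1,0,0,0],[-0.002,0.002,0.1,0,0,0],[-0.002,0.002,0.1,0,0,0]]' | sed -n '2p;4,6p'
python3 -m pendant '[[0,0,0.003,0,0,0],[0,0,0.006,0,0,0],[0,0,0.009,0,0,0],[0,0,0.0105,0,0,0],[0,0,0.0115,0,0,0],[0,0,0.0115,0,0,0],[0,0,0.0115,0,0,0],[0,0,0.0115,0,0,0]]' | sed -n '2p;4,6p'
```

```text
tcp_pos: [0.4628, 0.2132, 0.1604]
contact_force: [-0.0, -0.1, -2.6]
finger_gap: 0.211
finger_force: 69.0
tcp_pos: [0.4629, 0.2139, 0.151]
contact_force: [-6.3, -2.4, 20.5]
finger_gap: 0.211
finger_force: 72.0
```

```bash
python3 -m pendant '[[0,0,0,0,0,0],[0,0,0,0,0,0],[0,0,0,0,0,0],[0,0,0,0,0,0],[0,0,-0.01,0,0,0],[0,0,-0.04,0,0,0],[0,0,-0.09,0,0,0],[0,0,-0.13,0,0,0]]' -0.3 | sed -n '2p;4,6p'
python3 -m pendant '[[0.29,-0.136,-0.03,0,0,0],[0.29,-0.136,-0.03,0,0,0],[0.29,-0.136,-0.03,0,0,0],[0.29,-0.136,-0.03,0,0,0],[0.29,-0.136,-0.03,0,0,0],[0.29,-0.136,-0.03,0,0,0],[0.29,-0.136,-0.03,0,0,0],[0.29,-0.136,-0.03,0,0,0]]' 0 | sed -n '2p'
python3 -c "
from h import *
w=shot('wrist','w10')
go([.59,-.093,.142],178.2); blobs(w); print(proj(w,[.59,-.093,.081]))
for d in arm.search_frame(w,'round_a'): b=d['bbox'];print(np.round(b),d['confidence'],ray(w,(b[0]+b[2])/2,(b[1]+b[3])/2,.055))
"
```

```text
tcp_pos: [0.4628, 0.2137, 0.2818]
contact_force: [2.1, -0.5, -0.2]
finger_gap: 0.352
finger_force: 0.0
tcp_pos: [0.5913, -0.0831, 0.3094]
t 34.7 P [ 0.5907 -0.0815  0.3092] yaw 178.18 gap 0.498 F [ 0.2 -0.1  0.3] ff 0.0
d [0.0115 0.0003 0.1672] az -0.0
(288, 143, 56, 55) c [ 0.5926 -0.0954] sz [0.062 0.062] ang 42.3
(290, 42, 37, 41) c [ 0.5965 -0.2098] sz [0.0369 0.0381] ang 88.1
[317.91766078 177.2464718 ]
[494.   2. 565.  23.] 0.65 [ 0.37395982 -0.24761256  0.055     ]
[ 46.  42. 203. 173.] 0.49 [ 0.79785214 -0.17178918  0.055     ]
```

View pics/w10.png

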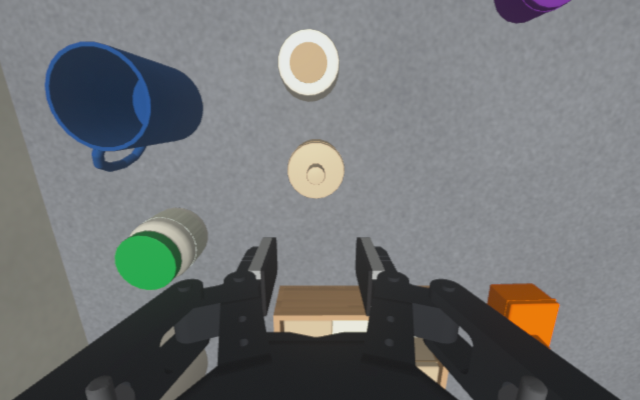

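The view shows round L's knob at (316,175), so its centre is (0.592,-0.0954). I'll grasp it.

```bash
python3 -m pendant '[[0.013,-0.0015,0.02,0,0,0],[0.013,-0.0015,0.04,0,0,0],[0.013,-0.0015,0.07,0,0,0],[0.013,-0.0015,0.11,0,0,0],[0.013,-0.0015,0.14,0,0,0],[0.013,-0.0015,0.166,0,0,0],[0.013,-0.0015,0.166,0,0,0],[0.013,-0.0015,0.166,0,0,0]]' | sed -n '2p;4,6p'
python3 -m pendant '[[0,0,0,0,0,0],[0,0,0,0,0,0],[0,0,0,0,0,0],[0,0,0,0,0,0],[0,0,0,0,0,0],[0,0,0,0,0,0],[0,0,0,0,0,0],[0,0,0,0,0,0]]' -1 70 | sed -n '2p;4,6p'
python3 -m pendant '[[0,0,-0.02,0,0,0],[0,0,-0.05,0,0,0],[0,0,-0.09,0,0,0],[0,0,-0.12,0,0,0],[0,0,-0.12,0,0,0],[0,0,-0.12,0,0,0],[0,0,-0.12,0,0,0],[0,0,-0.12,0,0,0]]' | sed -n '2p;4,6p'
python3 -c "
from h import *
go([*bx(0.001,-.038),.262],178.2)"
```

```text
tcp_pos: [0.5914, -0.0921, 0.1438]
contact_force: [0.5, -0.5, 0.2]
finger_gap: 0.503
finger_force: 0.0
tcp_pos: [0.5921, -0.093, 0.1451]
contact_force: [-2.1, 1.7, 6.9]
finger_gap: 0.195
finger_force: 68.3
tcp_pos: [0.5909, -0.0931, 0.2617]
contact_force: [0.1, 0.0, -2.9]
finger_gap: 0.197
finger_force: 68.9
t 37.15 P [ 0.5909 -0.0931  0.2617] yaw 178.32 gap 0.197 F [ 0.1  0.  -2.9] ff 68.9
d [-2.288e-01  6.150e-02 -1.000e-04] az 0.1
```

```bash
python3 -m pendant '[[-0.04,0.01,0,0,0,0],[-0.08,0.02,0,0,0,0],[-0.12,0.03,0,0,0,0],[-0.16,0.04,0,0,0,0],[-0.19,0.05,0,0,0,0],[-0.21,0.06,0,0,0,0],[-0.229,0.0615,0,0,0,0],[-0.229,0.0615,0,0,0,0]]' | sed -n '2p;4,6p'
python3 -c "
from h import *
w=shot('wrist');w=shot('wrist','w11')
go([*bx(0.001,-.038),.262],178.2);print(inbox(pose()[0]))
import pickle;pickle.dump(w,open('w11.pkl','wb'))
m=cv2.cvtColor(w['pixels'],cv2.COLOR_RGB2BGR)[90:300,180:460];cv2.imwrite('pics/c11.png',cv2.resize(m,(800,600),interpolation=2))
print(proj(w,[*bx(-.119,-.083),.068]),proj(w,[*bx(.119,-.083),.068]))
"
```

```text
tcp_pos: [0.5361, 0.1395, 0.2621]
contact_force: [0.5, 0.1, -3.2]
finger_gap: 0.196
finger_force: 68.8
t 38.05 P [0.5364 0.1377 0.2622] yaw 178.38 gap 0.198 F [-0.  -0.4 -3.1] ff 68.8
d [0.0002 0.0004 0.0002] az 0.2
[ 0.0014 -0.0378]
[447.59393664 146.89472235] [188.46241593 145.8044959 ]
```

View pics/c11.png

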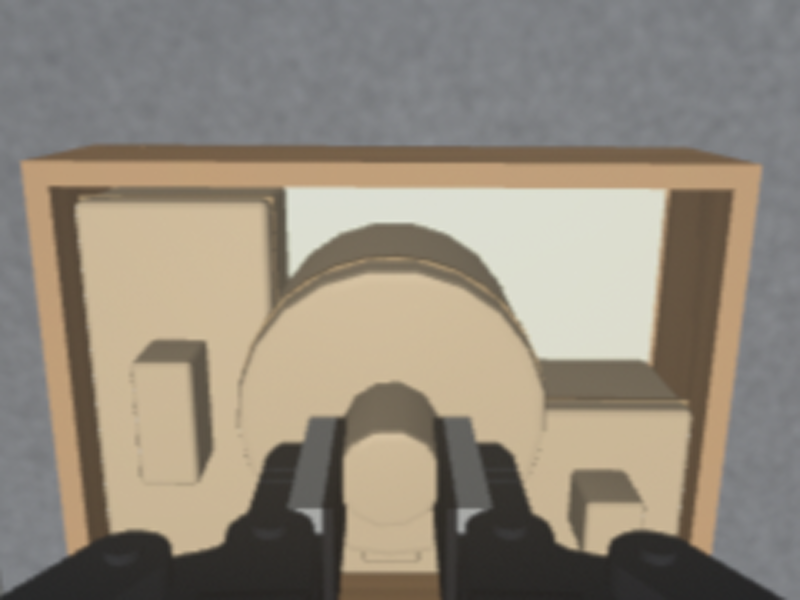

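The held round jar's lid spans columns 243–543 of the crop with its front at row 270. The near square stands against the back, clear of the wall. This was my last view.

```bash
python3 -c "
from h import *
import pickle;w=pickle.load(open('w11.pkl','rb'))
c=lambda u,v:(180+u*.35,90+v*.35)
for h in(.058,.052):
  z=.2622-.1448+h; print('front',inbox(ray(w,*c(393,270),z)),'L',inbox(ray(w,*c(242,410),z)),'R',inbox(ray(w,*c(545,410),z)))
print('sqnear',inbox(ray(w,*c(690,405),.066)),inbox(ray(w,*c(540,405),.066)),'obl',inbox(ray(w,*c(268,203),.06)),inbox(ray(w,*c(76,200),.06)),'wall',inbox(ray(w,*c(22,160),.068)),inbox(ray(w,*c(760,165),.068)))
"
```

```text
front [ 0.0011 -0.0722] L [ 0.0324 -0.0421] R [-0.0308 -0.0424]
front [ 0.001  -0.0708] L [ 0.0336 -0.0396] R [-0.0321 -0.0398]
sqnear [-0.1049  0.0019] [-0.0519  0.0021] obl [ 0.0424 -0.0681] [ 0.1068 -0.0688] wall [ 0.1197 -0.0828] [-0.1176 -0.0822]
```

```bash
python3 -m pendant '[[-0.002,0,0.01,0,0,0],[-0.002,0,0.03,0,0,0],[-0.002,0,0.05,0,0,0],[-0.002,0,0.07,0,0,0],[-0.002,0,0.085,0,0,0],[-0.002,0,0.1,0,0,0],[-0.002,0,0.1,0,0,0],[-0.002,0,0.1,0,0,0]]' | sed -n '2p;4,6p'
python3 -m pendant '[[0,0,0.003,0,0,0],[0,0,0.006,0,0,0],[0,0,0.008,0,0,0],[0,0,0.0095,0,0,0],[0,0,0.0105,0,0,0],[0,0,0.0105,0,0,0],[0,0,0.0105,0,0,0],[0,0,0.0105,0,0,0]]' | sed -n '2p;4,6p'
```

```text
tcp_pos: [0.5367, 0.1389, 0.1627]
contact_force: [-0.7, 0.5, -2.3]
finger_gap: 0.192
finger_force: 68.8
tcp_pos: [0.5368, 0.1396, 0.1533]
contact_force: [-2.6, -0.3, 4.8]
finger_gap: 0.195
finger_force: 69.9
```

```bash
python3 -m pendant '[[0,0,0,0,0,0],[0,0,0,0,0,0],[0,0,0,0,0,0],[0,0,0,0,0,0],[0,0,-0.01,0,0,0],[0,0,-0.04,0,0,0],[0,0,-0.09,0,0,0],[0,0,-0.13,0,0,0]]' -0.3 | sed -n '2p;4,6p'
python3 -m pendant '[[0.36,0.05,-0.02,0,0,0],[0.36,0.05,-0.02,0,0,0],[0.36,0.05,-0.02,0,0,0],[0.36,0.05,-0.02,0,0,0],[0.36,0.05,-0.02,0,0,0],[0.36,0.05,-0.02,0,0,0],[0.36,0.05,-0.02,0,0,0],[0.36,0.05,-0.02,0,0,0]]' 0 | sed -n '2p'
python3 -m pendant '[[0.11,0.009,0,0,0,0],[0.11,0.009,0,0,0,0],[0.11,0.009,0,0,0,0],[0.11,0.009,0,0,0,0],[0.11,0.009,0,0,0,0],[0.11,0.009,0,0,0,0],[0.11,0.009,0,0,0,0],[0.11,0.009,0,0,0,0]]' | sed -n '2p'
python3 -c "
from h import *
w=shot('wrist');w=shot('wrist')
go([.466,-.341,.145],178.2); blobs(w); print(proj(w,[.466,-.341,.055]))
for d in arm.search_frame(w,'round_a'): b=d['bbox'];print(np.round(b),d['confidence'],ray(w,(b[0]+b[2])/2,(b[1]+b[3])/2,.055))
"
```

```text
tcp_pos: [0.5367, 0.1395, 0.2854]
contact_force: [1.1, 0.3, -0.3]
finger_gap: 0.354
finger_force: 0.0
tcp_pos: [0.4754, -0.2228, 0.3036]
tcp_pos: [0.4644, -0.3275, 0.3029]
t 42.15 P [ 0.4643 -0.3279  0.3028] yaw 178.38 gap 0.498 F [0.1 0.4 0.5] ff 0.0
d [ 0.013  -0.002   0.1578] az 0.2
(288, 142, 56, 55) c [ 0.4655 -0.3422] sz [0.0607 0.0606] ang 42.6
[315.09388952 170.78119127]
[377. 178. 438. 238.] 0.6 [ 0.358502   -0.29334428  0.055     ]
```

```bash
python3 -m pendant '[[0.014,-0.0015,0.02,0,0,0],[0.014,-0.0015,0.04,0,0,0],[0.014,-0.0015,0.07,0,0,0],[0.014,-0.0015,0.11,0,0,0],[0.014,-0.0015,0.14,0,0,0],[0.014,-0.0015,0.16,0,0,0],[0.014,-0.0015,0.16,0,0,0],[0.014,-0.0015,0.16,0,0,0]]' | sed -n '2p;4,6p'
python3 -m pendant '[[0,0,0,0,0,0],[0,0,0,0,0,0],[0,0,0,0,0,0],[0,0,0,0,0,0],[0,0,0,0,0,0],[0,0,0,0,0,0],[0,0,0,0,0,0],[0,0,0,0,0,0]]' -1 70 | sed -n '2p;4,6p'
python3 -m pendant '[[0,0,-0.02,0,0,0],[0,0,-0.05,0,0,0],[0,0,-0.09,0,0,0],[0,0,-0.12,0,0,0],[0,0,-0.12,0,0,0],[0,0,-0.12,0,0,0],[0,0,-0.12,0,0,0],[0,0,-0.12,0,0,0]]' | sed -n '2p;4,6p'
python3 -c "
from h import *
go([*bx(-0.072,-.037),.262],178.2)"
```

```text
tcp_pos: [0.4653, -0.3426, 0.143]
contact_force: [-0.9, 0.1, 0.2]
finger_gap: 0.502
finger_force: 0.0
tcp_pos: [0.4655, -0.3431, 0.1443]
contact_force: [-3.1, 0.1, 5.2]
finger_gap: 0.18
finger_force: 68.3
tcp_pos: [0.4647, -0.3422, 0.2612]
contact_force: [-0.8, -0.4, -1.9]
finger_gap: 0.187
finger_force: 68.7
t 44.6 P [ 0.4647 -0.3422  0.2612] yaw 178.32 gap 0.187 F [-0.8 -0.4 -1.9] ff 68.7
d [-4.828e-01  1.570e-02 -1.000e-04] az 0.1
```

```bash
python3 -m pendant '[[-0.045,0.0015,0,0,0,0],[-0.09,0.003,0,0,0,0],[-0.13,0.004,0,0,0,0],[-0.17,0.005,0,0,0,0],[-0.21,0.007,0,0,0,0],[-0.25,0.008,0,0,0,0],[-0.29,0.009,0,0,0,0],[-0.33,0.01,0,0,0,0]]' | sed -n '2p;4,6p'
python3 -m pendant '[[-0.04,0.0015,0,0,0,0],[-0.08,0.003,0,0,0,0],[-0.12,0.0045,0,0,0,0],[-0.14,0.005,0,0,0,0],[-0.153,0.0055,0,0,0,0],[-0.153,0.0055,0,0,0,0],[-0.153,0.0055,0,0,0,0],[-0.153,0.0055,0,0,0,0]]' | sed -n '2p;4,6p'
python3 -c "
from h import *
w=shot('wrist');w=shot('wrist','w12')
go([*bx(-0.072,-.037),.262],178.2);print(inbox(pose()[0]))
hsv=cv2.cvtColor(w['pixels'],cv2.COLOR_RGB2HSV); P=pose()[0]
m=cv2.inRange(hsv,(8,35,175),(25,90,255)); n,l,st,ce=cv2.connectedComponentsWithStats(m)
print(st[st[:,4]>500]); print(hsv[170:200:3,317])
col=np.where(m[215,200:440])[0]+200; print('row215',col.min(),col.max(),np.split(col,np.where(np.diff(col)>1)[0]+1).__len__(),[(s[0],s[-1]) for s in np.split(col,np.where(np.diff(col)>1)[0]+1)])
"
```

```text
tcp_pos: [0.4642, -0.0109, 0.2618]
contact_force: [0.8, -0.8, -1.7]
finger_gap: 0.185
finger_force: 68.7
tcp_pos: [0.4638, 0.1397, 0.2623]
contact_force: [0.2, -0.5, -1.9]
finger_gap: 0.187
finger_force: 68.7
t 46.3 P [0.4639 0.1397 0.2625] yaw 178.24 gap 0.178 F [-0.1 -0.1 -2. ] ff 68.7
d [-0.0011  0.0007  0.0005] az 0.0
[-0.0713 -0.0381]
[[     0      0    640    400 238954]
 [   210    161     65     63   3047]
 [   133    162     78    125   6868]
 [   218    190    151     94   5552]
 [   301    245     30     44   1196]]
[[ 35  15 222]
 [ 30  22 198]
 [ 18  58 114]
 [ 19  59 116]
 [ 19  59 116]
 [ 18  81 145]
 [ 18  60 119]
 [ 19  62 207]
 [ 18  62 209]
 [ 19  63 208]]
row215 200 361 4 [(np.int64(200), np.int64(203)), (np.int64(222), np.int64(267)), (np.int64(269), np.int64(269)), (np.int64(272), np.int64(361))]
```

```bash
python3 -c "
from h import *
w=shot('wrist')
z=.2625-.144
for h in(.058,.052): print('held front',inbox(ray(w,317,190.5,z+h)), 'row215 R',inbox(ray(w,361,215,z+h)),'L',inbox(ray(w,272,215,z+h)))
for h in(.066,.06): print('mid',inbox(ray(w,210,192,h)),inbox(ray(w,275,192,h)),'front',inbox(ray(w,242,161,h)),'back',inbox(ray(w,242,224,h)))
"
```

```text
held front [-0.071  -0.0698] row215 R [-0.0966 -0.0551] L [-0.0449 -0.0551]
held front [-0.071  -0.0683] row215 R [-0.0976 -0.053 ] L [-0.0439 -0.053 ]
mid [ 0.0324 -0.0399] [-0.0306 -0.0399] front [-0.0008 -0.07  ] back [ 0.0038 -0.0067]
mid [ 0.0347 -0.0383] [-0.0297 -0.0383] front [ 0.0008 -0.0691] back [ 0.0054 -0.0044]
```

```bash
python3 -m pendant '[[0,0.001,0.01,0,0,0],[0,0.001,0.03,0,0,0],[0,0.001,0.05,0,0,0],[0,0.001,0.07,0,0,0],[0,0.001,0.085,0,0,0],[0,0.001,0.1,0,0,0],[0,0.001,0.1,0,0,0],[0,0.001,0.1,0,0,0]]' | sed -n '2p;4,6p'
python3 -m pendant '[[0,0,0.003,0,0,0],[0,0,0.006,0,0,0],[0,0,0.008,0,0,0],[0,0,0.0095,0,0,0],[0,0,0.011,0,0,0],[0,0,0.011,0,0,0],[0,0,0.011,0,0,0],[0,0,0.011,0,0,0]]' | sed -n '2p;4,6p'
```

```text
tcp_pos: [0.4626, 0.1404, 0.1624]
contact_force: [0.3, 0.1, -1.1]
finger_gap: 0.182
finger_force: 68.7
tcp_pos: [0.4626, 0.1408, 0.1523]
contact_force: [-3.8, 0.3, 7.6]
finger_gap: 0.18
finger_force: 70.0
```

```bash
python3 -m pendant '[[0,0,0,0,0,0],[0,0,0,0,0,0],[0,0,0,0,0,0],[0,0,0,0,0,0],[0,0,-0.01,0,0,0],[0,0,-0.04,0,0,0],[0,0,-0.09,0,0,0],[0,0,-0.13,0,0,0]]' -0.3 | sed -n '2p;4,6p'
python3 -m pendant '[[0.01,-0.07,-0.15,0,0,0],[0.01,-0.07,-0.15,0,0,0],[0.01,-0.07,-0.15,0,0,0],[0.01,-0.07,-0.15,0,0,0],[0.01,-0.07,-0.15,0,0,0],[0.01,-0.07,-0.15,0,0,0],[0.01,-0.07,-0.15,0,0,0],[0.01,-0.07,-0.15,0,0,0]]' 0 | sed -n '2p;4p'
python3 -c "
from h import *
w=shot('wrist');w=shot('wrist','w13')
hsv=cv2.cvtColor(w['pixels'],cv2.COLOR_RGB2HSV)
m=cv2.inRange(hsv,(8,35,185),(25,90,255)); n,l,st,ce=cv2.connectedComponentsWithStats(m)
for s in st[1:]:
    if s[4]>300: print(s,inbox(ray(w,s[0],s[1],.063)),inbox(ray(w,s[0]+s[2],s[1]+s[3],.063)))
for n in['round_a','square_a','oblong']:
    for d in arm.search_frame(w,n): b=d['bbox'];print(n,np.round(b),round(d['confidence'],2),inbox(ray(w,(b[0]+b[2])/2,(b[1]+b[3])/2,.06)))
go([.53,.3,.4])
"
```

```text
tcp_pos: [0.4627, 0.1406, 0.2844]
contact_force: [2.3, 0.3, -0.0]
finger_gap: 0.352
finger_force: 0.0
tcp_pos: [0.5317, 0.1287, 0.4307]
contact_force: [0.3, -1.2, -0.3]
[ 322  146   59   46 1293] [-0.0115 -0.0763] [-0.1061 -0.0042]
[ 293  151   42   41 1288] [ 0.0327 -0.0686] [-0.0328 -0.004 ]
[ 245  152   43   82 3002] [ 0.1061 -0.0669] [0.0438 0.0683]
[ 340  198   40   37 1272] [-0.0411  0.0059] [-0.1093  0.0697]
[ 294  200   39   36 1291] [0.0327 0.0094] [-0.0311  0.0717]
round_a [336. 148. 379. 196.] 0.74 [-0.0682 -0.0358]
round_a [292. 149. 336. 190.] 0.66 [ 0.0005 -0.0401]
square_a [336. 186. 380. 234.] 0.69 [-0.0719  0.0272]
oblong [423. 136. 482. 224.] 0.91 [-0.2191 -0.023 ]
oblong [294. 151. 335. 190.] 0.65 [-0.     -0.0382]
oblong [243. 146. 288. 234.] 0.6 [ 0.0777 -0.0067]
t 49.8 P [0.5323 0.1287 0.4314] yaw 178.33 gap 0.505 F [ 1.2 -0.9  0.7] ff 0.0
d [-0.1712  0.0072  0.0313] az None
```

```bash
python3 -m pendant '[[0,0,0,0,0,8.5],[-0.17,0.007,0,0,0,17],[-0.17,0.007,0,0,0,25],[-0.17,0.007,0,0,0,34],[-0.17,0.007,0,0,0,42],[-0.17,0.007,0,0,0,51],[-0.17,0.007,0,0,0,59],[-0.17,0.007,0,0,0,68]]' | sed -n '2p'
python3 -c "
from h import *
from scipy.optimize import least_squares
D=np.array([(.5318,.0541,.2089),(.5337,.1143,.3199),(.5372,.227,.3751),(.5412,.3522,.3504)])
Y=np.array([inbox(d)[1] for d in D]);Z=D[:,2]
f=lambda v:np.hypot(Y-v[0],Z-v[1])-.205
r=least_squares(f,[.079,.168]);print(r.x,r.fun,np.arctan2(Z-r.x[1],r.x[0]-Y),Y)
f2=lambda v:np.hypot(Y-.079,Z-v[0])-.205
r2=least_squares(f2,[.168]);print(r2.x,r2.fun,np.arctan2(Z-r2.x[0],.079-Y))
go([.541,.351,.42],88.2)"
```

```text
tcp_pos: [0.5304, 0.2994, 0.4312]
[0.07946117 0.17102083] [-0.00050007 -0.00011292  0.00098577 -0.00091243] [0.18630417 0.81341871 1.43463275 2.06797353] [-0.1215 -0.0613  0.0515  0.1768]
[0.17094219] [-0.00093862 -0.00037224  0.0010016  -0.00062303] [0.18710145 0.81532034 1.43690251 2.06977331]
t 50.6 P [0.5304 0.2994 0.4312] yaw 110.8 gap 0.503 F [ 0.4  0.1 -0.8] ff 0.0
d [-0.0283  0.0445  0.0111] az 22.6
```

```bash
python3 -m pendant '[[-0.028,0.0445,0,0,0,8],[-0.028,0.0445,0,0,0,16],[-0.028,0.0445,0,0,0,22.6],[-0.028,0.0445,0,0,0,22.6],[-0.028,0.0445,0,0,0,22.6],[-0.028,0.0445,0.01,0,0,22.6],[-0.028,0.0445,0.01,0,0,22.6],[-0.028,0.0445,0.01,0,0,22.6]]' | sed -n '2p'
python3 -c "
from h import *
w=shot('wrist');w=shot('wrist','w14')
go([.541,.3515,.351],88.2)
hsv=w['pixels'];g=cv2.cvtColor(hsv,cv2.COLOR_RGB2GRAY)
b=bx(0,.079+.205*np.cos(np.pi-2.068));zb=.114+.205*np.sin(2.068)
print('bar pred',b,zb,[proj(w,[*(b+s*.06*ex),zb]) for s in(-1,0)])
for r in(150,180,210):print(r,g[r,270:370:3].tolist())
"
```

```text
tcp_pos: [0.5405, 0.3501, 0.4218]
t 51.5 P [0.5406 0.3502 0.4221] yaw 88.54 gap 0.502 F [-0.8 -0.6  0.3] ff 0.0
d [-0.0003  0.0013  0.0711] az 0.3
bar pred [0.54195596 0.35218828] 0.29417855070191834 [array([320.91730325, 134.48200575]), array([320.02030028, 217.55189021])]
150 [152, 155, 152, 153, 153, 148, 148, 171, 188, 178, 131, 127, 125, 125, 130, 127, 166, 166, 166, 144, 121, 126, 127, 128, 130, 131, 128, 127, 126, 127, 130, 127, 129, 128]
180 [153, 152, 152, 152, 153, 151, 148, 163, 188, 183, 132, 131, 129, 127, 127, 130, 166, 167, 165, 135, 130, 129, 128, 128, 131, 129, 130, 128, 130, 126, 125, 126, 127, 127]
210 [154, 153, 154, 153, 154, 154, 148, 157, 189, 185, 130, 128, 129, 135, 132, 134, 166, 166, 164, 127, 129, 131, 129, 128, 129, 129, 129, 130, 125, 125, 127, 129, 122, 129]
```

```bash
python3 -m pendant '[[0,0.001,0.02,0,0,0],[0,0.001,0.04,0,0,0],[0,0.001,0.06,0,0,0],[0,0.001,0.071,0,0,0],[0,0.001,0.071,0,0,0],[0,0.001,0.071,0,0,0],[0,0.001,0.071,0,0,0],[0,0.001,0.071,0,0,0]]' | sed -n '2p;4,6p'
python3 -m pendant '[[0,0,0,0,0,0],[0,0,0,0,0,0],[0,0,0,0,0,0],[0,0,0,0,0,0],[0,0,0,0,0,0],[0,0,0,0,0,0],[0,0,0,0,0,0],[0,0,0,0,0,0]]' -1 40 | sed -n '2p;4,6p'
python3 -c "
from h import *
P=pose()[0];print(inbox(P),np.arctan2(P[2]-.171,.0795-inbox(P)[1]))
th=np.linspace(2.068,.611,23)
for i0 in(0,8,16):
    print([[round(float(.205*(np.cos(th[i0])-np.cos(th[i]))),3),round(float(-.205*(np.sin(th[i])-np.sin(th[i0]))),3)] for i in range(i0+1,min(i0+9,23))])
"
```

```text
tcp_pos: [0.5409, 0.3516, 0.3515]
contact_force: [-0.1, -0.6, -0.8]
finger_gap: 0.498
finger_force: 0.0
tcp_pos: [0.5407, 0.3521, 0.3512]
contact_force: [0.4, 5.9, 5.1]
finger_gap: 0.102
finger_force: 39.1
[-0.0012  0.1766] 2.0651438355029064
[[-0.012, -0.006], [-0.025, -0.011], [-0.037, -0.016], [-0.051, -0.019], [-0.064, -0.022], [-0.077, -0.024], [-0.091, -0.025], [-0.104, -0.025]]
[[-0.014, 0.001], [-0.027, 0.003], [-0.04, 0.005], [-0.053, 0.009], [-0.066, 0.013], [-0.079, 0.019], [-0.091, 0.025], [-0.103, 0.031]]
[[-0.011, 0.008], [-0.022, 0.016], [-0.032, 0.025], [-0.042, 0.035], [-0.05, 0.045], [-0.059, 0.056]]
```

```bash
python3 -m pendant '[[0,-0.012,-0.006,0,0,0],[0,-0.025,-0.011,0,0,0],[0,-0.037,-0.016,0,0,0],[0,-0.051,-0.019,0,0,0],[0,-0.064,-0.022,0,0,0],[0,-0.077,-0.024,0,0,0],[0,-0.091,-0.025,0,0,0],[0,-0.104,-0.025,0,0,0]]' | sed -n '2p;4,6p'
python3 -m pendant '[[0,-0.014,0.001,0,0,0],[0,-0.027,0.003,0,0,0],[0,-0.04,0.005,0,0,0],[0,-0.053,0.009,0,0,0],[0,-0.066,0.013,0,0,0],[0,-0.079,0.019,0,0,0],[0,-0.091,0.025,0,0,0],[0,-0.103,0.031,0,0,0]]' | sed -n '2p;4,6p'
python3 -m pendant '[[0,-0.011,0.008,0,0,0],[0,-0.022,0.016,0,0,0],[0,-0.032,0.025,0,0,0],[0,-0.042,0.035,0,0,0],[0,-0.05,0.045,0,0,0],[0,-0.056,0.052,0,0,0],[0,-0.058,0.055,0,0,0],[0,-0.058,0.055,0,0,0]]' | sed -n '2p;4,6p'
python3 -c "
from h import *
for i in range(3):
    shot('wrist');P=pose()[0];print(P,inbox(P),np.arctan2(P[2]-.171,.0795-inbox(P)[1]))
"
```

```text
tcp_pos: [0.5375, 0.2476, 0.3763]
contact_force: [-0.9, 5.0, 3.2]
finger_gap: 0.096
finger_force: 41.0
tcp_pos: [0.5346, 0.1441, 0.3442]
contact_force: [-0.8, 9.8, -5.4]
finger_gap: 0.102
finger_force: 39.5
tcp_pos: [0.533, 0.0861, 0.2881]
contact_force: [0.5, 3.1, -8.6]
finger_gap: 0.096
finger_force: 38.9
[0.53304856 0.08618851 0.28812724] [-0.0004 -0.0894] 0.6063305961126743
[0.5330684  0.08624149 0.28821611] [-0.0004 -0.0893] 0.6069632432131542
[0.53309086 0.08633144 0.28832675] [-0.0004 -0.0892] 0.6076830775198648
```

```bash
python3 -m pendant '[[0,0,0,0,0,0],[0,0,0,0,0,0],[0,0,0,0,0,0],[0,0,0,0,0,0],[0,0,-0.02,0,0,0],[0,0,-0.05,0,0,0],[0,0,-0.08,0,0,0],[0,0,-0.08,0,0,0]]' 0 | sed -n '2p;4,6p'
python3 -c "
from h import *
shot('wrist');w=shot('wrist','w15');P=pose()[0];print(P)
g=cv2.cvtColor(w['pixels'],cv2.COLOR_RGB2GRAY)
for r in(150,170,190,210):print(r,g[r,290:350:2].tolist())
for th in(.55,.58,.61,.64,.67):
    b=bx(0,.079-.205*np.cos(th));z=.114+.205*np.sin(th);print(th,proj(w,[*(b-.03*ex),z]).round(1),proj(w,[*b,z]).round(1))
"
```

```text
tcp_pos: [0.5347, 0.0865, 0.3736]
contact_force: [0.9, 0.1, 0.8]
finger_gap: 0.501
finger_force: 0.0
[0.53392851 0.08645077 0.37009786]
150 [128, 128, 128, 127, 127, 126, 125, 130, 130, 128, 135, 159, 163, 164, 163, 148, 123, 159, 163, 205, 217, 216, 157, 95, 96, 115, 119, 163, 184, 190]
170 [125, 126, 125, 125, 123, 125, 130, 129, 125, 123, 134, 159, 162, 164, 162, 146, 125, 160, 165, 203, 145, 188, 191, 191, 190, 190, 189, 189, 187, 126]
190 [127, 128, 129, 127, 128, 126, 124, 126, 127, 127, 135, 159, 162, 164, 162, 143, 130, 161, 167, 216, 214, 211, 212, 211, 206, 172, 182, 186, 187, 185]
210 [123, 123, 124, 127, 126, 124, 123, 124, 126, 127, 134, 159, 162, 164, 161, 140, 140, 161, 180, 199, 120, 175, 187, 187, 187, 187, 187, 186, 186, 186]
0.55 [308.6 168.2] [308.7 204.7]
0.58 [312.8 169.4] [312.7 206.7]
0.61 [317.3 170.7] [317.1 208.8]
0.64 [322.3 172. ] [321.8 210.9]
0.67 [327.7 173.3] [327. 213.]
```

```bash
python3 -m pendant '[[0,-0.1,-0.1,0,0,0],[0,-0.1,-0.1,0,0,0],[0,-0.1,-0.1,0,0,0],[0,-0.1,-0.1,0,0,0],[0,-0.1,-0.1,0,0,0],[0,-0.1,-0.1,0,0,0],[0,-0.1,-0.1,0,0,0],[0,-0.1,-0.1,0,0,0]]' | sed -n '2p;4p'
python3 -c "
from h import *
shot('scene');w=shot('scene','s16')
for n in['round_a','square_a','oblong','small_mould','jug','bowl','tub','brush','rib','cover_bar']:
    for d in arm.search_frame(w,n): b=d['bbox'];print(n,np.round(b),round(d['confidence'],2),np.round(ray(w,(b[0]+b[2])/2,(b[1]+b[3])/2,.06)[:2],3))
w=shot('wrist');g=cv2.cvtColor(w['pixels'],cv2.COLOR_RGB2GRAY)
for th in(.57,.61,.65):
    b=bx(0,.079-.205*np.cos(th));z=.114+.205*np.sin(th);p=proj(w,[*b,z]);print(th,p.round(1))
r=int(p[1])-30;c=int(p[0]);print(r,c-30,g[r,c-30:c+30:2].tolist())
"
```

```text
tcp_pos: [0.5309, -0.0127, 0.4686]
contact_force: [-0.1, 0.4, 1.4]
round_a [193. 186. 218. 212.] 0.94 [ 0.39  -0.289]
round_a [352. 190. 374. 209.] 0.7 [0.538 0.137]
round_a [343. 176. 366. 198.] 0.54 [0.466 0.142]
square_a [363. 173. 390. 197.] 0.87 [0.478 0.212]
square_a [374. 186. 403. 207.] 0.54 [0.546 0.216]
oblong [322. 158. 363. 186.] 0.61 [0.367 0.144]
oblong [357. 203. 408. 222.] 0.58 [0.616 0.161]
oblong [344. 178. 360. 200.] 0.49 [0.474 0.131]
small_mould [239. 233. 262. 262.] 0.95 [ 0.649 -0.218]
jug [259. 247. 320. 308.] 0.81 [ 0.781 -0.159]
bowl [420. 149. 450. 176.] 0.86 [0.406 0.464]
tub [335. 245. 370. 297.] 0.59 [ 0.809 -0.015]
tub [342. 178. 364. 196.] 0.35 [0.464 0.139]
brush [133. 194. 176. 228.] 0.97 [ 0.409 -0.43 ]
rib [448. 185. 480. 234.] 0.84 [0.674 0.39 ]
rib [354. 190. 373. 208.] 0.19 [0.537 0.141]
cover_bar [344. 135. 419. 195.] 0.97 [0.366 0.284]
0.57 [401.1 180.9]
0.61 [407.  182.3]
0.65 [413.3 183.6]
153 383 [168, 164, 105, 111, 187, 194, 193, 193, 192, 193, 167, 140, 166, 170, 170, 161, 189, 190, 190, 189, 188, 142, 96, 97, 134, 167, 168, 168, 169, 169]
```

```bash
python3 -c "
from bench import arm
print(arm.hand_in())"
```

```text
the job is handed in; nothing more can be done
None
```

I packed all five jars on the box floor, left the cover standing at about 35° (measured 0.60–0.62 rad, target 0.611), and handed the job in at about 60 s with the mould, crockery and tools where they were; the hand-in gave no verdict.

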